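# Change the panels on the suction block

### The job

Turn the isolator's handle to off, lift the finished painted panels out of the hold-down block and lay them flat on the cork drying board side by side, and seat every fresh bare panel fully home in a free recess of its own outline, one in each. Then turn the isolator fully back on; no panel may be touched while it is on, and the water bowl and paint pot must stay where they are.

Things in the scene. Friction and masses are not known exactly. Their poses are not given: they have to be found in the camera images.
- block: the hold-down block: aluminium plate 210 mm (own x) by 200 mm (own y), 20 mm high, fixed to the table, with four recesses 8 mm deep in its top, so that a seated panel stands 14 mm proud. Origin: centre of its underside, on the table; z up
- block_hole0 (a point): centre of a round recess of 69 mm diameter, at the level of the block's top (nearer row: block x -55 mm); its floor is 8 mm below. Axes as the block's
- block_hole1 (a point): centre of a round recess of 69 mm diameter, at the level of the block's top (farther row: block x +55 mm); its floor is 8 mm below. Axes as the block's
- block_hole2 (a point): centre of an oblong recess, 95 mm along the block's y by 61 mm along its x, at the level of the block's top (nearer row: block x -55 mm); its floor is 8 mm below. Axes as the block's
- block_hole3 (a point): centre of an oblong recess, 95 mm along the block's y by 61 mm along its x, at the level of the block's top (farther row: block x +55 mm); its floor is 8 mm below. Axes as the block's
- isolator_base: housing of the rotary isolator that switches the block's suction: grey box 84 x 84 mm, top at 40 mm, fixed to the table. Origin: centre of its underside, z up; the handle turns about its vertical centre line
- isolator_grip (a point): on the isolator's turning axis, at 58 mm height, mid-height of the handle's grip bar. The bar lies along this point's own x: 76 mm long (38 mm each way), 16 mm wide (narrowed to 9 mm over the last 17 mm at its -x, pointer, end), 26 mm tall, from 42 to 68 mm above the table. On a 40 mm wide, 5 mm high collar
- isolator (a joint): angle of the isolator's handle in rad, growing clockwise seen from above: 0 = off (bar along the housing's x), 1.05 = on, a stop at each end; a spring (about 0.2 Nm at most) snaps the bar over its middle position (0.52) into the nearer end. On at the start. The pointer end has a white line
- round1: fresh round painting panel, a wooden disc of 64 mm diameter, 22 mm thick, bare, lying flat on the table to the right of the block; may be absent. Origin: centre of its underside, z up
- round2: fresh round painting panel, a wooden disc of 64 mm diameter, 22 mm thick, bare, lying flat on the table to the right of the block; may be absent. Origin: centre of its underside, z up
- oblong1: fresh oblong painting panel, a wooden block 90 mm long (own x) by 56 mm wide (own y), 22 mm thick, bare, lying flat on the table to the right of the block; may be absent. Origin: centre of its underside, z up
- oblong2: fresh oblong painting panel, a wooden block 90 mm long (own x) by 56 mm wide (own y), 22 mm thick, bare, lying flat on the table to the right of the block; may be absent. Origin: centre of its underside, z up
- done_round1: finished round painting panel, a wooden disc of 64 mm diameter, 22 mm thick, with a little picture on its top, seated in a recess of its outline at the start; may be absent. Origin: centre of its underside, z up
- done_round2: finished round painting panel, a wooden disc of 64 mm diameter, 22 mm thick, with a little picture on its top, seated in a recess of its outline at the start; may be absent. Origin: centre of its underside, z up
- done_oblong1: finished oblong painting panel, a wooden block 90 mm long (own x) by 56 mm wide (own y), 22 mm thick, with a little picture on its top, seated in a recess of its outline at the start; may be absent. Origin: centre of its underside, z up
- done_oblong2: finished oblong painting panel, a wooden block 90 mm long (own x) by 56 mm wide (own y), 22 mm thick, with a little picture on its top, seated in a recess of its outline at the start; may be absent. Origin: centre of its underside, z up
- drying_board: cork-topped drying board 220 mm (own x) by 120 mm (own y), 12 mm high, fixed, to the left of the block. Origin: centre of its underside, z up
- water_bowl: heavy stone water bowl, 116 mm across, 40 mm high, beyond the block; to be left alone. Origin: centre of its underside
- paint_pot: white lidded paint pot, 54 mm across, 42 mm high, on the near side between block and drying board; to be left alone. Origin: centre of its underside
Mind the look-alikes: they are no part of the job. Leave any green look-alike of the done_round2 alone.

How it is judged:
On the way, in this order (a step that is already met when the one before it is completed fails the run):
1. the isolator is turned off (value of joint isolator below 0.12 rad), for 0.2 s.
2. with the isolator off, every finished panel lies flat on the drying board and every fresh panel is seated in a recess of its outline (value of joint isolator below 0.12 rad and ((horizontal distance between round1 and block_hole0 below 0.006 m and z of round1 in the frame of block_hole0 between -0.011 and -0.006 m) or (horizontal distance between round1 and block_hole1 below 0.006 m and z of round1 in the frame of block_hole1 between -0.011 and -0.006 m)) and ((horizontal distance between round2 and block_hole0 below 0.006 m and z of round2 in the frame of block_hole0 between -0.011 and -0.006 m) or (horizontal distance between round2 and block_hole1 below 0.006 m and z of round2 in the frame of block_hole1 between -0.011 and -0.006 m)) and ((horizontal distance between oblong1 and block_hole2 below 0.006 m and z of oblong1 in the frame of block_hole2 between -0.011 and -0.006 m) or (horizontal distance between oblong1 and block_hole3 below 0.006 m and z of oblong1 in the frame of block_hole3 between -0.011 and -0.006 m)) and ((horizontal distance between oblong2 and block_hole2 below 0.006 m and z of oblong2 in the frame of block_hole2 between -0.011 and -0.006 m) or (horizontal distance between oblong2 and block_hole3 below 0.006 m and z of oblong2 in the frame of block_hole3 between -0.011 and -0.006 m)) and x of done_round1 in the frame of drying_board between -0.09 and 0.09 m and y of done_round1 in the frame of drying_board between -0.045 and 0.045 m and z of done_round1 in the frame of drying_board between 0.009 and 0.016 m and angle between each of done_round1, done_round2, done_oblong1, done_oblong2's own z axis and vertical below 0.1 rad and x of done_round2 in the frame of drying_board between -0.09 and 0.09 m and y of done_round2 in the frame of drying_board between -0.045 and 0.045 m and z of done_round2 in the frame of drying_board between 0.009 and 0.016 m and x of done_oblong1 in the frame of drying_board between -0.09 and 0.09 m and y of done_oblong1 in the frame of drying_board between -0.045 and 0.045 m and z of done_oblong1 in the frame of drying_board between 0.009 and 0.016 m and x of done_oblong2 in the frame of drying_board between -0.09 and 0.09 m and y of done_oblong2 in the frame of drying_board between -0.045 and 0.045 m and z of done_oblong2 in the frame of drying_board between 0.009 and 0.016 m), for 0.2 s.
3. the isolator is turned on again (value of joint isolator above 0.93 rad), for 0.2 s.
At the end, for the whole second after the job is handed in: Handle on (above 0.93 rad); each fresh panel within 6 mm of the centre of a recess of its outline, underside 6 to 11 mm below the block top; each finished panel flat (0.1 rad) on the drying board, centre within 90 mm (board x) and 45 mm (board y) of the board centre; panels at rest (value of joint isolator above 0.93 rad and ((horizontal distance between round1 and block_hole0 below 0.006 m and z of round1 in the frame of block_hole0 between -0.011 and -0.006 m) or (horizontal distance between round1 and block_hole1 below 0.006 m and z of round1 in the frame of block_hole1 between -0.011 and -0.006 m)) and ((horizontal distance between round2 and block_hole0 below 0.006 m and z of round2 in the frame of block_hole0 between -0.011 and -0.006 m) or (horizontal distance between round2 and block_hole1 below 0.006 m and z of round2 in the frame of block_hole1 between -0.011 and -0.006 m)) and ((horizontal distance between oblong1 and block_hole2 below 0.006 m and z of oblong1 in the frame of block_hole2 between -0.011 and -0.006 m) or (horizontal distance between oblong1 and block_hole3 below 0.006 m and z of oblong1 in the frame of block_hole3 between -0.011 and -0.006 m)) and ((horizontal distance between oblong2 and block_hole2 below 0.006 m and z of oblong2 in the frame of block_hole2 between -0.011 and -0.006 m) or (horizontal distance between oblong2 and block_hole3 below 0.006 m and z of oblong2 in the frame of block_hole3 between -0.011 and -0.006 m)) and x of done_round1 in the frame of drying_board between -0.09 and 0.09 m and y of done_round1 in the frame of drying_board between -0.045 and 0.045 m and z of done_round1 in the frame of drying_board between 0.009 and 0.016 m and angle between each of done_round1, done_round2, done_oblong1, done_oblong2's own z axis and vertical below 0.1 rad and x of done_round2 in the frame of drying_board between -0.09 and 0.09 m and y of done_round2 in the frame of drying_board between -0.045 and 0.045 m and z of done_round2 in the frame of drying_board between 0.009 and 0.016 m and x of done_oblong1 in the frame of drying_board between -0.09 and 0.09 m and y of done_oblong1 in the frame of drying_board between -0.045 and 0.045 m and z of done_oblong1 in the frame of drying_board between 0.009 and 0.016 m and x of done_oblong2 in the frame of drying_board between -0.09 and 0.09 m and y of done_oblong2 in the frame of drying_board between -0.045 and 0.045 m and z of done_oblong2 in the frame of drying_board between 0.009 and 0.016 m and linear speed of each of round1, round2, oblong1, oblong2, done_round1, done_round2, done_oblong1, done_oblong2 below 0.02 m/s); the robot touches nothing.
It fails at once if a panel is touched by the gripper while the isolator is on (above 0.8 rad) (value of joint isolator above 0.8 rad and (contact force between any of the arm, the fingers and round1 above 0.5 N or contact force between any of the arm, the fingers and round2 above 0.5 N or contact force between any of the arm, the fingers and oblong1 above 0.5 N or contact force between any of the arm, the fingers and oblong2 above 0.5 N or contact force between any of the arm, the fingers and done_round1 above 0.5 N or contact force between any of the arm, the fingers and done_round2 above 0.5 N or contact force between any of the arm, the fingers and done_oblong1 above 0.5 N or contact force between any of the arm, the fingers and done_oblong2 above 0.5 N)).
It fails at once if the water bowl or the paint pot is shifted by more than 30 mm (distance of any of water_bowl, paint_pot from where it was at the start of the episode above 0.03 m).
Of round1, round2, oblong1, oblong2 only 3 to 4 are there at a start; the rules pass over those that are not, and their reading is None.
Of done_round1, done_round2, done_oblong1, done_oblong2 only 1 to 2 are there at a start; the rules pass over those that are not, and their reading is None.
At some moment in a run one of round1, round2, oblong1, oblong2 may be knocked a few centimetres aside while the robot is not near it.
Once in a run the grip may slacken for a moment while it holds something.
It also fails if it takes over 200 s, if anything falls off the work surface, if the arm or the gripper's body presses on something with over 40 N, if the wrist force passes 120 N, or if a joint passes its speed limit or range.

### The arm

A 6-joint arm with a two-finger parallel gripper is mounted at the origin on the work surface. World frame = base frame: x ahead of the robot, y to its left, z up, the work surface at z = 0. Lengths are in m, angles in rad, forces in N, time in s.
With the tool pointing down it reaches from about 0.375 to 0.9 m from the base axis. Payload 3.1 kg.
Tool frame: the origin (TCP) lies between the finger pads; the fingertips stand 19 mm ahead of it and the grasp point (between the pads) is the TCP; z points along the fingers, y is the line along which they close (so a half turn about z gives the same grasp; the last joint's range is limited). The gripper opens to 87 mm and grips with 3 to 60 N. Pads are 19 mm wide; open, the fingers measure 117 mm over their backs; the gripper's body (75 mm by 190 mm) begins 51 mm behind the grasp point.
Start: joints at [-1.371, 0.527, 1.433, -0, 1.181, -0.178], TCP at [0.231, -0.581, 0.242] pointing down, gripper open.
Joint ranges: [-3.08, 3.08], [-0.75, 2.2], [0.22, 2.44], [-1.43, 4.57], [0, 2.65], [-2.85, 2.85]. Speed limits (rad/s): [2.79, 2.79, 3.14, 3.14, 3.14, 3.14].

### API

Orientations are given as a unit quaternion [x, y, z, w].
In Python, from rig import telemetry, viewer, hand_in gives the robot as it stands. The module is installed in compiled form; this text tells all that it offers.
- The arm moves only by the shell command python3 -m creep 'ROWS' [FORCE]. ROWS is JSON, a list of rows, each an object with "translation": the shift along the tool's x, y, z in mm, a list of three; "roll": the turn about the tool's z in degrees; "gripper": the finger opening in mm, from 0 to 87. In form: [{"translation": [tx, ty, tz], "roll": roll, "gripper": gripper}, ...]. A call has 1 to 5 rows; each row is the pose to reach, as a shift and turn from the pose commanded when the call began, along the tool's axes at that moment; what a row does not reach only later rows make up. A row lasts 1/12 s, in which the tool goes at most 41.7 mm and 7.16 degrees, less where a joint would pass 70% of its speed; a pose out of reach is approached as far as the arm can. A call with a gripper value outside its range is refused whole. The fingers move at their own pace and stop on an object; FORCE is the grip in N (left out, the last holds). Time passes only in rows, so rows that repeat a pose let the fingers close. It gives the time, the measured TCP pose, the force, the opening and the grip force at its end, in the units of the state.
- telemetry.get_obs(): the state, without advancing time (a new reading comes with each control period).
- viewer.camera(name): name is "side" or "top"; returns the picture (400x640x3 uint8, blue, green, red); there is no depth.
- viewer.camera_info(name): a dict with "intrinsics" (3x3 intrinsics, pixels), "rvec" (rotation vector, rad) and "tvec" (3), from world to camera coordinates, as OpenCV has them. Camera axes: x right, y down, z forward; pixel columns grow to the right and rows downward; lengths in m; the calibration is good to about 2 mm. A picture is of the moment at which its call begins. camera_info takes no time and is no camera call.
- hand_in(): hands the job in; it is judged then, once.
Trained networks look in the newest picture that a camera, given by its name, has taken for a name from the list of things; names that differ only in an ending like _2 or _b are one class to them, and where a whole thing is asked for, a point or a joint stands for the part that bears it (a point fixed in the world has none). Each returns a list of dicts, best first, with "p" (0 to 1); they miss things now and then, are a little off and sometimes report something else, mostly with a low value. They report only what shows in the picture. A call takes as long as a camera call. They do not tell look-alikes from the thing itself.
- viewer.recognise(camera, thing): "bbox" ([left, top, width, height] in pixels, round what is visible of it).
The state is a dict: "time": time; "q": joint angles; "joint_velocities": joint speeds; "joint_torque": joint torques, N m; "position": TCP position; "tool_rot": TCP orientation; "ft_force": force on the tool from outside, world axes, zero at the start; "moment": the same for the moment, N m; "grip_width": finger opening in m; "grip_force": force on a finger pad.
Only numpy, scipy, OpenCV 4.12 (cv2) and the standard library are available. Lean on these libraries where they do the work, as an engineer would, in place of code of your own. Each camera call takes 0.05 s, during which the arm holds its last target. There are 200 camera calls.

## Working session

There is one attempt and no reset: what is moved stays moved. The work goes in short steps, Python scripts to look and compute and a shell command to move; the robot and the scene stay as the last step left them, time stands still between calls to the robot, and variables do not carry over. Pictures are saved under pics/ and viewed, at most 14 in all, crops included, and the job is handed in when it is done.

```bash
mkdir -p pics; python3 - <<'E'
from rig import telemetry, viewer
import cv2,numpy as np
np.set_printoptions(suppress=True,precision=4)
for c in("top","side"):
    im=viewer.camera(c); cv2.imwrite(f"pics/{c}0.png",im)
    i=viewer.camera_info(c); R=cv2.Rodrigues(np.array(i["rvec"]))[0]; print(c,i["intrinsics"],-R.T@np.array(i["tvec"]).ravel(), R[2])
print(telemetry.get_obs())
E
```

```text
top [[391.9969   0.     320.627 ]
 [  0.     391.9969 194.1277]
 [  0.       0.       1.    ]] [ 0.3936 -0.062   1.0383] [ 0.1696 -0.0084 -0.9855]
side [[388.1371   0.     313.5231]
 [  0.     388.1371 202.1809]
 [  0.       0.       1.    ]] [0.3203 0.6004 0.7383] [ 0.2385 -0.6848 -0.6886]
{'time': 0.1, 'q': array([-1.3715,  0.5283,  1.4338, -0.    ,  1.1814, -0.1785]), 'joint_velocities': array([ 0.0015, -0.0013, -0.0026,  0.001 ,  0.0007,  0.0001]), 'joint_torque': array([ -0.0011, -44.0985, -17.7151,   0.0635,   0.0534,  -0.    ]), 'position': array([ 0.2304, -0.5803,  0.2407]), 'tool_rot': array([ 0.9822,  0.1878, -0.    , -0.001 ]), 'ft_force': array([ 0.5273, -0.5356,  0.1092]), 'moment': array([ 0.0318, -0.0016,  0.008 ]), 'grip_force': 0.0, 'grip_width': 0.08717367906059123}
```

View pics/top0.png

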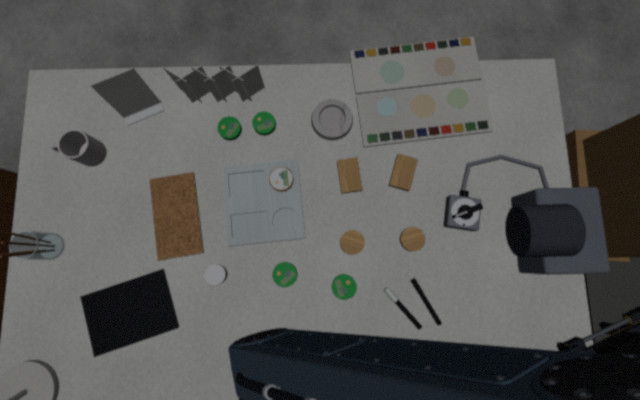

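View pics/side0.png

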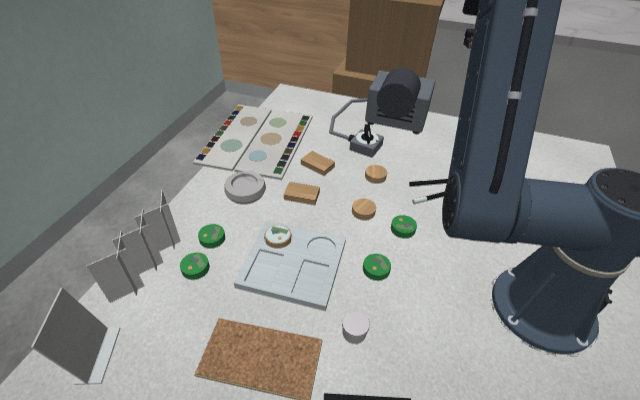

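Top view: block centred near (264,203), with one finished panel, pale with a picture, at (280,179). There are fresh oblongs at (349,175) and (403,172), and fresh rounds at (352,242) and (412,238). The isolator is at (463,212), cork at (177,215), bowl at (332,118) and pot at (215,274). 

Candidates for the finished panel are the pale disc at (280,179) and the green discs at (229,127), (264,123), (285,274) and (344,286). Only the pale one sits in a recess, and the green ones are look-alikes. I'll confirm with an enlarged crop.

```bash
cat > h.py <<'E'
from rig import telemetry, viewer
import cv2,numpy as np
np.set_printoptions(suppress=True,precision=4)
def cam(c):
    i=viewer.camera_info(c); return np.array(i["intrinsics"]),cv2.Rodrigues(np.array(i["rvec"]))[0],np.array(i["tvec"]).ravel()
def ray(c,uv):
    K,R,t=cam(c); d=R.T@np.linalg.solve(K,[uv[0],uv[1],1]); return -R.T@t,d
def plane(c,uv,z):
    o,d=ray(c,uv); return (o+d*(z-o[2])/d[2])[:2]
def tri(uvt,uvs):
    P=[]
    for c in("top","side"):
        K,R,t=cam(c); P.append(K@np.c_[R,t])
    X=cv2.triangulatePoints(P[0],P[1],np.array(uvt,float),np.array(uvs,float)).ravel(); return X[:3]/X[3]
def proj(c,X):
    K,R,t=cam(c); p=K@(R@np.asarray(X)+t); return p[:2]/p[2]
E
python3 - <<'E'
from h import *
t=cv2.imread("pics/top0.png"); s=cv2.imread("pics/side0.png")
a=cv2.resize(t[145:265,215:495],None,fx=2.85,fy=2.85,interpolation=cv2.INTER_CUBIC)
b=cv2.resize(s[120:310,230:420],(400,250)) 
cv2.imwrite("pics/crop_top.png",a)
cv2.imwrite("pics/crop_side.png",cv2.resize(s[115:315,220:420],(600,600),interpolation=cv2.INTER_CUBIC))
for n in ("round1","oblong1","done_round1","done_oblong1","isolator_base","block","drying_board","paint_pot","water_bowl"):
    for c in ("top","side"):
        print(n,c,[(np.round(d["p"],2),np.round([d["bbox"][0]+d["bbox"][2]/2,d["bbox"][1]+d["bbox"][3]/2,*d["bbox"][2:]],1).tolist()) for d in viewer.recognise(c,n)])
E
```

```text
round1 top [(np.float64(0.87), [412.2, 236.9, 24.6, 26.8]), (np.float64(0.71), [354.2, 243.6, 21.5, 27.3])]
round1 side [(np.float64(0.67), [365.3, 207.8, 22.3, 21.5])]
oblong1 top [(np.float64(0.86), [403.6, 173.2, 30.1, 36.0]), (np.float64(0.8), [350.1, 175.0, 26.6, 36.5]), (np.float64(0.4), [269.0, 204.0, 82.5, 87.2])]
oblong1 side [(np.float64(0.84), [301.6, 195.8, 37.5, 20.6]), (np.float64(0.62), [317.2, 166.5, 29.7, 21.9]), (np.float64(0.57), [289.6, 265.0, 116.9, 87.7])]
done_round1 top [(np.float64(0.94), [285.1, 275.0, 26.2, 26.0]), (np.float64(0.85), [344.0, 286.8, 23.0, 25.5]), (np.float64(0.72), [280.2, 181.8, 21.9, 25.5]), (np.float64(0.66), [264.0, 124.4, 27.3, 23.2]), (np.float64(0.56), [228.8, 127.2, 24.3, 21.9])]
done_round1 side [(np.float64(0.85), [404.4, 228.9, 28.4, 27.0]), (np.float64(0.81), [279.0, 235.0, 25.6, 23.1]), (np.float64(0.8), [210.4, 235.0, 24.5, 25.8]), (np.float64(0.66), [376.7, 268.2, 26.0, 30.5]), (np.float64(0.36), [290.7, 266.6, 110.8, 87.6])]
done_oblong1 top [(np.float64(0.53), [267.1, 204.3, 80.6, 86.0])]
done_oblong1 side []
isolator_base t
[... 170 characters left out ...]
 86.0]), (np.float64(0.59), [351.8, 245.2, 28.8, 28.5])]
block side [(np.float64(0.73), [288.8, 265.8, 110.8, 89.1])]
drying_board top [(np.float64(0.74), [331.5, 122.8, 41.4, 41.3]), (np.float64(0.68), [177.5, 216.8, 56.4, 86.7])]
drying_board side [(np.float64(0.61), [256.8, 359.4, 131.4, 81.2]), (np.float64(0.46), [293.2, 266.0, 111.8, 91.1])]
paint_pot top [(np.float64(0.85), [213.7, 273.4, 19.2, 21.2])]
paint_pot side [(np.float64(0.63), [353.8, 330.1, 31.3, 34.8]), (np.float64(0.2), [291.0, 266.8, 114.7, 88.7])]
water_bowl top [(np.float64(0.93), [334.9, 122.7, 40.8, 41.2]), (np.float64(0.34), [263.2, 202.8, 83.3, 87.7])]
water_bowl side [(np.float64(0.74), [247.0, 188.4, 45.7, 33.6])]
```

View pics/crop_top.png

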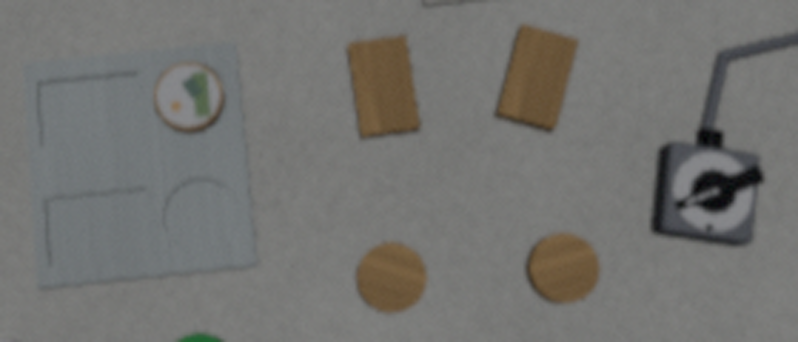

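View pics/crop_side.png

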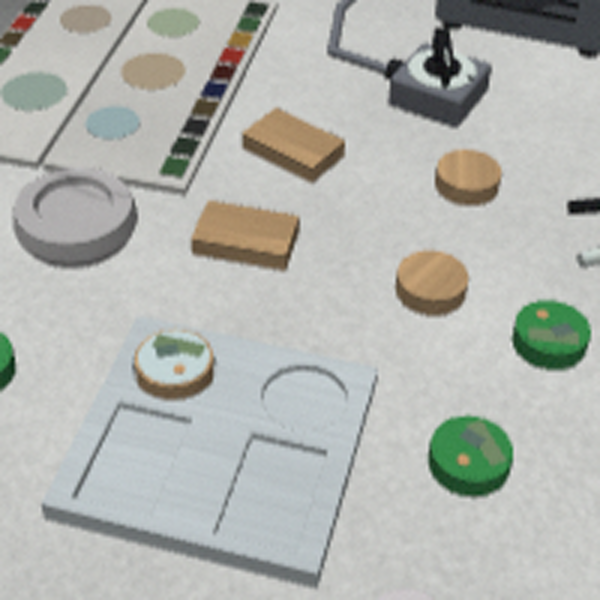

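The crops confirm that the pale pictured disc at (280,179), seated in the far round recess, is the only finished panel; the free green discs are look-alikes. There are four fresh panels and the other three recesses are empty. The isolator's pointer (white line) is at crop (680,203) and its other end at (760,177). Next I'll fit the poses with silhouettes in both views.

```bash
cat >> h.py <<'E'
from scipy.optimize import minimize, least_squares
C=lambda r:[(r*np.cos(a),r*np.sin(a)) for a in np.linspace(0,2*np.pi,48,endpoint=False)]
B=lambda l,w:[(l/2,w/2),(-l/2,w/2),(-l/2,-w/2),(l/2,-w/2)]
def hull(c,p,out,z0,z1):
    x,y,a=p; ca,sa=np.cos(a),np.sin(a)
    pts=[proj(c,(x+ca*u-sa*v,y+sa*u+ca*v,z)) for z in(z0,z1) for u,v in out]
    return cv2.convexHull(np.array(pts,np.float32))
def woodmask(im):
    h=cv2.cvtColor(im,cv2.COLOR_BGR2HSV); return ((h[...,0]>8)&(h[...,0]<24)&(h[...,1]>85)).astype(np.uint8)
def blob(m,uv,r=28):
    n,l,s,c=cv2.connectedComponentsWithStats(m); 
    k=min((i for i in range(1,n) if s[i,4]>60),key=lambda i:np.hypot(*(c[i]-uv))); return (l==k).astype(np.float32)
def fit(masks,p0,out,z0,h,yaw=True,freez=False):
    def cost(q):
        p=[q[0],q[1],q[2]/0.1*0.3 if yaw else 0]; zz=z0+(q[3] if freez else 0); e=0
        for c,m in masks.items():
            H=hull(c,p,out,zz,zz+h); r=np.zeros(m.shape,np.uint8)
            big=cv2.fillConvexPoly(r.copy(),np.round(H*256).astype(np.int32),255,cv2.LINE_AA,8)/255.
            e+=np.abs(big-m).sum()
        return e
    q0=np.array([p0[0],p0[1],p0[2]*0.1/0.3]+([0.] if freez else [])); best=None
    for s in(0.012,0.005):
        sim=np.vstack([q0]+[q0+np.eye(len(q0))[i]*s for i in range(len(q0))])
        r=minimize(cost,q0,method="Nelder-Mead",options=dict(initial_simplex=sim,xatol=1e-5,fatol=.01,maxiter=400)); q0=r.x
    return np.r_[q0[:2],q0[2]*3,q0[3:]],r.fun
E
cat > loc.py <<'E'
from h import *
import sys
def panels(T,S,which=None):
    mt,ms=woodmask(T),woodmask(S); res={}
    for n,(ut,us,o,a) in which.items():
        out=C(.032) if n[0]=='r' else B(.09,.056)
        M={"top":blob(mt,ut),"side":blob(ms,us)}
        p0=[*plane("top",ut,.022),a]
        res[n]=fit(M,p0,out,0,.022,n[0]!='r',True); 
        print(n,res[n], "top-only",fit({"top":M["top"]},p0,out,0,.022,n[0]!='r')[0],"area",M["top"].sum(),M["side"].sum())
if __name__=="__main__":
    T,S=cv2.imread("pics/top0.png"),cv2.imread("pics/side0.png")
    panels(T,S,{"r1":((352,242),(364,208),0,0),"r2":((412,238),(376,173),0,0),"o1":((349,175),(302,193),0,.1),"o2":((403,172),(318,162),0,-.3)})
    for n,c,h in(("block",(264,203),.02),("iso",(463,212),.04),("cork",(177,215),.012),("pot",(215,274),.042),("bowl",(332,118),.04),("done",(280.2,180),.034)): print(n,plane("top",c,h))
    for uv in((264,203),(310,150),(150+0,200),(240,206)): print(uv,T[uv[1],uv[0]],cv2.cvtColor(T,cv2.COLOR_BGR2HSV)[uv[1],uv[0]])
    s=(290,265),(330,210); print([S[v,u] for u,v in s])
E
python3 loc.py
```

```text
Traceback (most recent call last):
  File "loc.py", line 13, in <module>
    panels(T,S,{"r1":((352,242),(364,208),0,0),"r2":((412,238),(376,173),0,0),"o1":((349,175),(302,193),0,.1),"o2":((403,172),(318,162),0,-.3)})
    ~~~~~~^^^^^^^^^^^^^^^^^^^^^^^^^^^^^^^^^^^^^^^^^^^^^^^^^^^^^^^^^^^^^^^^^^^^^^^^^^^^^^^^^^^^^^^^^^^^^^^^^^^^^^^^^^^^^^^^^^^^^^^^^^^^^^^^^^^^^^
  File "loc.py", line 9, in panels
    res[n]=fit(M,p0,out,0,.022,n[0]!='r',True);
           ~~~^^^^^^^^^^^^^^^^^^^^^^^^^^^^^^^^
  File "h.py", line 40, in fit
    r=minimize(cost,q0,method="Nelder-Mead",options=dict(initial_simplex=sim,xatol=1e-5,fatol=.01,maxiter=400)); q0=r.x
  File "h.py", line 33, in cost
    H=hull(c,p,out,zz,zz+h); r=np.zeros(m.shape,np.uint8)
  File "h.py", line 22, in hull
    pts=[proj(c,(x+ca*u-sa*v,y+sa*u+ca*v,z)) for z in(z0,z1) for u,v in out]
         ~~~~^^^^^^^^^^^^^^^^^^^^^^^^^^^^^^^
  File "h.py", line 16, in proj
    K,R,t=cam(c); p=K@(R@np.asarray(X)+t); return p[:2]/p[2]
          ~~~^^^
  File "h.py", line 5, in cam
    i=viewer.camera_info(c); return np.array(i["intrinsics"]),cv2.Rodrigues(np.array(i["rvec"]))[0],np.array(i["tvec"]).ravel()
ValueError: time passes only in moves, steps and waits
```

```bash
sed -i 's/^def cam/import functools\n@functools.cache\ndef cam/' h.py; python3 loc.py
```

```text
r1 (array([ 0.4414, -0.1522,  0.055 , -0.0088]), np.float64(228.86666666666665)) top-only [ 0.4438 -0.1474 -0.0227] area 423.0 384.0
r2 (array([ 0.4457, -0.3103,  0.0757, -0.0098]), np.float64(229.10980392156864)) top-only [ 0.4484 -0.3067  0.0241] area 437.0 297.0
o1 (array([ 0.6213, -0.1515,  0.1356, -0.0102]), np.float64(324.7372549019608)) top-only [ 0.621  -0.1481  0.0637] area 643.0 553.0
o2 (array([ 0.6246, -0.297 , -0.3232, -0.0096]), np.float64(323.1843137254902)) top-only [ 0.6271 -0.2935 -0.4106] area 651.0 440.0
block [0.5489 0.0785]
iso [ 0.5102 -0.4349]
cork [0.5237 0.3081]
pot [0.3698 0.1973]
bowl [ 0.7713 -0.106 ]
done [0.6065 0.0342]
(264, 203) [121 119 114] [ 99  15 121]
(310, 150) [122 122 124] [  0   4 124]
(150, 200) [111 113 115] [ 15   9 115]
(240, 206) [119 118 112] [ 94  15 119]
[array([197, 194, 185], dtype=uint8), array([197, 200, 199], dtype=uint8)]
```

```bash
python3 - <<'E'
from h import *
T,S=cv2.imread("pics/top0.png"),cv2.imread("pics/side0.png")
for im,uvs in((T,((352,242),(349,175))),(S,((364,208),(302,193)))):
    H=cv2.cvtColor(im,cv2.COLOR_BGR2HSV)
    for u,v in uvs: print("H",H[v,u-22:u+23:2,0].tolist(),"S",H[v,u-22:u+23,1].tolist(),"\nSv",H[v-22:v+23,u,1].tolist())
print(hull("top",(.4438,-.1474,0),C(.032),0,.022).reshape(-1,2)[::6].tolist())
m=blob(woodmask(T),(352,242)); ys,xs=np.nonzero(m); print(xs.min(),xs.max(),ys.min(),ys.max())
E
```

```text
H [0, 45, 45, 15, 30, 17, 17, 17, 16, 17, 17, 18, 16, 17, 16, 17, 17, 17, 60, 30, 40, 40, 45] S [0, 6, 4, 4, 4, 2, 4, 2, 4, 16, 70, 112, 115, 114, 114, 117, 116, 114, 117, 118, 115, 117, 113, 116, 116, 115, 116, 114, 112, 113, 114, 115, 112, 107, 69, 21, 2, 6, 2, 4, 6, 6, 6, 4, 4] 
Sv [4, 2, 6, 4, 4, 6, 6, 6, 6, 32, 72, 106, 112, 113, 117, 116, 110, 115, 110, 114, 112, 116, 113, 116, 115, 113, 117, 116, 114, 115, 118, 112, 115, 103, 58, 13, 4, 4, 4, 4, 4, 4, 6, 6, 4]
H [45, 45, 30, 30, 15, 30, 18, 16, 17, 16, 17, 16, 17, 17, 17, 17, 17, 24, 45, 45, 45, 30, 30] S [4, 4, 4, 2, 2, 4, 2, 4, 4, 4, 4, 26, 83, 112, 114, 117, 115, 109, 110, 111, 116, 113, 114, 115, 115, 114, 119, 118, 113, 119, 113, 124, 93, 37, 11, 6, 4, 6, 4, 4, 4, 4, 6, 2, 2] 
Sv [4, 2, 2, 7, 16, 58, 100, 113, 117, 112, 119, 120, 119, 118, 109, 114, 115, 114, 113, 118, 115, 115, 114, 118, 113, 117, 114, 115, 116, 114, 120, 114, 118, 119, 122, 122, 115, 117, 96, 39, 10, 6, 4, 6, 2]
H [45, 30, 45, 40, 40, 17, 17, 17, 16, 16, 16, 17, 17, 16, 17, 16, 16, 30, 45, 42, 30, 40, 30] S [3, 3, 3, 3, 5, 5, 4, 5, 4, 3, 79, 99, 100, 98
[... 456 characters left out ...]
, 99, 101, 101, 103, 99, 102, 101, 99, 99, 100, 102, 101, 101, 97, 100, 100, 100, 101, 100, 101, 100, 99, 100, 102, 103, 98, 96, 14, 3, 4, 4, 7, 3] 
Sv [5, 4, 4, 3, 3, 5, 3, 4, 3, 4, 4, 4, 19, 84, 101, 97, 100, 100, 100, 99, 100, 97, 102, 101, 99, 99, 100, 93, 100, 93, 100, 61, 17, 5, 4, 4, 4, 3, 2, 4, 4, 5, 4, 3, 4]
[[363.97528076171875, 240.8050079345703], [360.71356201171875, 249.74874877929688], [352.94384765625, 253.67880249023438], [343.8388671875, 251.45860290527344], [338.90985107421875, 243.43252563476562], [341.0166931152344, 234.36013793945312], [347.9355773925781, 229.1953887939453], [357.34405517578125, 230.2024688720703], [363.4146728515625, 237.59141540527344]]
341 363 231 253
```

```bash
python3 - <<'E'
s=open('h.py').read()
a=s.index("def woodmask"); b=s.index("def fit")
s=s[:a]+'''def woodmask(im):
    h=cv2.cvtColor(im,cv2.COLOR_BGR2HSV); return (((h[...,0]>8)&(h[...,0]<24)&(h[...,1]>50)).astype(np.uint8), np.clip((h[...,1]-6.)/(92.),0,1))
def blob(ms,uv):
    m,soft=ms; n,l,s,c=cv2.connectedComponentsWithStats(m)
    k=min((i for i in range(1,n) if s[i,4]>60),key=lambda i:np.hypot(*(c[i]-uv))); return soft*cv2.dilate((l==k).astype(np.uint8),np.ones((5,5)))
'''+s[b:]
a=s.index("            H=hull"); b=s.index("            e+=np.abs")
s=s[:a]+'''            H=hull(c,p,out,zz,zz+h).reshape(-1,2); ys,xs=np.nonzero(m>.05); o=np.array([xs.min()-20,ys.min()-20]); w=np.array([xs.max()+20,ys.max()+20])-o
            r=np.zeros((w[1]*4,w[0]*4),np.uint8); cv2.fillConvexPoly(r,np.round(((H-o+.5)*4-.5)*256).astype(np.int32),255,cv2.LINE_8,8)
            big=cv2.resize(r,tuple(int(v) for v in w),interpolation=cv2.INTER_AREA)/255.; m=m[o[1]:o[1]+w[1],o[0]:o[0]+w[0]]
'''+s[b:]
open('h.py','w').write(s.replace("np.abs(big-m).sum()","((big-m)**2).sum()"))
E
python3 loc.py|head -4
```

```text
r1 (array([ 0.4407, -0.1493,  0.0312, -0.0024]), np.float64(44.085392820051034)) top-only [ 0.4426 -0.1489  0.0097] area 473.7608695652174 415.0326086956521
r2 (array([ 0.4454, -0.3075,  0.0812, -0.0026]), np.float64(47.14324654106426)) top-only [ 0.4472 -0.3064  0.0138] area 489.46739130434787 326.57608695652175
o1 (array([ 0.6196, -0.1489,  0.1013, -0.0029]), np.float64(62.18358081339953)) top-only [ 0.6213 -0.1483  0.1074] area 709.054347826087 596.9021739130434
o2 (array([ 0.625 , -0.2937, -0.3031, -0.0018]), np.float64(63.264166334164045)) top-only [ 0.6261 -0.2933 -0.3061] area 716.2065217391304 483.1847826086956
```

```bash
python3 - <<'E'
from h import *
T,S=cv2.imread("pics/top0.png"),cv2.imread("pics/side0.png")
# isolator
print("dial tri",tri((465.2,212.0),(366.7,137.7)),"top plane .041",plane("top",(465.2,212),.041),"side",plane("side",(366.7,137.7),.041))
cr=lambda u,v:(215+u/2.85,145+v/2.85)
a,b=plane("top",cr(680,203),.068),plane("top",cr(760,177),.068); print("bar ends",a,b,np.degrees(np.arctan2(*(b-a)[::-1])))
p=[plane("top",cr(u,v),.04) for u,v in((663,143),(760,155),(751,243),(655,232))]; print("box corners",*p,"c",np.mean(p,0))
# board
mt,ms=woodmask(T),woodmask(S)
print("board",fit({"top":blob(mt,(177,215)),"side":blob(ms,(257,360))},[.5237,.308,.05],B(.22,.12),0,.012,True,True))
# block
M={}
for c,im,uv,hi in(("top",T,(264,203),9.),("side",S,(290,265),14.)):
    d=cv2.GaussianBlur(im.astype(np.float32),(0,0),1.0); d=d[...,0]-d[...,2]; soft=np.clip((d+2)/(hi),0,1)
    h=hull(c,(.549,.0785,.09),B(.21+.05,.2+.05),0,.02).astype(np.int32); roi=cv2.fillConvexPoly(np.zeros(d.shape,np.uint8),h,1)
    h2=hull(c,(.549,.0785,.09),B(.21-.04,.2-.04),0,.02).astype(np.int32); core=cv2.fillConvexPoly(np.zeros(d.shape,np.uint8),h2,1)
    M[c]=np.maximum(soft*roi,core)
for k in({"top":M["top"]},{"side":M["side"]},M):
    bp,f=fit(k,[.549,.0785,.09],B(.21,.2),0,.02,True,len(k)==2); print("block",list(k),bp,f)
# overlay
bp=bp[:3]; ca,sa=np.cos(bp[2]),np.sin(bp[2]); W=[]
for c,im,(u0,v0,w,h) in(("top",T,(215,150,100,100)),("side",S,(230,215,125,100))):
    f=5 if c=="top" else 4
    o=cv2.resize(im[v0:v0+h,u0:u0+w],None,fx=f,fy=f,interpolation=cv2.INTER_CUBIC); o=np.clip((o.astype(float)-60)*1.6 if c=="top" else o,0,255).astype(np.uint8)
    def dr(out,z,cx,cy,col):
        P=[]
        for u,v in out:
            u,v=u+cx,v+cy; q=proj(c,(bp[0]+ca*u-sa*v,bp[1]+sa*u+ca*v,z)); P.append((q-[u0,v0]+.5)*f)
        cv2.polylines(o,[np.round(P).astype(np.int32)],True,col,1)
    dr(B(.21,.2),.02,0,0,(0,0,255))
    for x in(-.055,.055):
        dr(C(.0345),.02,x,-.0535,(0,0,255)); dr(B(.061,.095),.02,x,.0405,(0,0,255))
    cv2.imwrite(f"pics/ov_{c}.png",o); W.append(o)
h=max(x.shape[0] for x in W); W=[cv2.copyMakeBorder(x,0,h-x.shape[0],0,0,cv2.BORDER_CONSTANT) for x in W]
im=np.hstack(W); im=cv2.resize(im,(800,int(im.shape[0]*800/im.shape[1]))); cv2.imwrite("pics/ov.png",W[0])
E
```

```text
dial tri [ 0.5094 -0.4428  0.0342] top plane .041 [ 0.51   -0.4402] side [ 0.5061 -0.4328]
bar ends [ 0.4969 -0.4   ] [ 0.5181 -0.4722] -73.63219846824376
box corners [ 0.5549 -0.3989] [ 0.5418 -0.486 ] [ 0.4625 -0.4704] [ 0.4744 -0.3852] c [ 0.5084 -0.4351]Traceback (most recent call last):
  File "<stdin>", line 10, in <module>
  File "h.py", line 43, in fit
    r=minimize(cost,q0,method="Nelder-Mead",options=dict(initial_simplex=sim,xatol=1e-5,fatol=.01,maxiter=400)); q0=r.x
    res = _minimize_neldermead(fun, x0, args, callback, bounds=bounds,
                               **options)
    fsim[k] = func(sim[k])
              ~~~~^^^^^^^^
    fx = function(np.copy(x), *(wrapper_args + args))
  File "h.py", line 38, in cost
    e+=((big-m)**2).sum()
         ~~~^~
ValueError: operands could not be broadcast together with shapes (122,167) (103,167)
```

```bash
cat > blk.py <<'E'
from h import *
T,S=cv2.imread("pics/top0.png"),cv2.imread("pics/side0.png")
mt,ms=woodmask(T),woodmask(S)
print("board",fit({"top":blob(mt,(177,215))},[.5237,.308,.05],B(.22,.12),0,.012))
M={}
for c,im,uv,hi in(("top",T,(264,203),9.),("side",S,(290,265),14.)):
    d=cv2.GaussianBlur(im.astype(np.float32),(0,0),1.0); d=d[...,0]-d[...,2]; soft=np.clip((d+2)/(hi),0,1)
    h=hull(c,(.549,.0785,.09),B(.21+.05,.2+.05),0,.02).astype(np.int32); roi=cv2.fillConvexPoly(np.zeros(d.shape,np.uint8),h,1)
    h2=hull(c,(.549,.0785,.09),B(.21-.04,.2-.04),0,.02).astype(np.int32); core=cv2.fillConvexPoly(np.zeros(d.shape,np.uint8),h2,1)
    M[c]=np.maximum(soft*roi,core)
for k in({"side":M["side"]},M,{"top":M["top"]}):
    bp,f=fit(k,[.549,.0785,.09],B(.21,.2),0,.02,True,len(k)==2); print("block",list(k),bp,f)
bp=bp[:3]; ca,sa=np.cos(bp[2]),np.sin(bp[2]); c="top"; u0,v0,w,h=215,150,100,100; f=6
o=cv2.resize(T[v0:v0+h,u0:u0+w],None,fx=f,fy=f,interpolation=cv2.INTER_CUBIC); o=np.clip((o.astype(float)-70)*2.5,0,255).astype(np.uint8)
def dr(out,z,cx,cy,col):
    P=[]
    for u,v in out:
        u,v=u+cx,v+cy; q=proj(c,(bp[0]+ca*u-sa*v,bp[1]+sa*u+ca*v,z)); P.append((q-[u0,v0]+.5)*f)
    cv2.polylines(o,[np.round(P).astype(np.int32)],True,col,1)
dr(B(.21,.2),.02,0,0,(0,0,255))
for x in(-.055,.055):
    dr(C(.0345),.02,x,-.0535,(0,0,255)); dr(B(.061,.095),.02,x,.0405,(0,0,255))
cv2.imwrite("pics/ov.png",o)
E
python3 blk.py
```

```text
board (array([0.5247, 0.3132, 0.1501]), np.float64(120.3510507555259))
block ['side'] [0.5502 0.0807 0.0783] 200.85997408718197
block ['top', 'side'] [ 0.5518  0.0807  0.0792 -0.0014] 360.66002391170997
block ['top'] [0.5532 0.0813 0.0797] 141.2614269915413
```

View pics/ov.png

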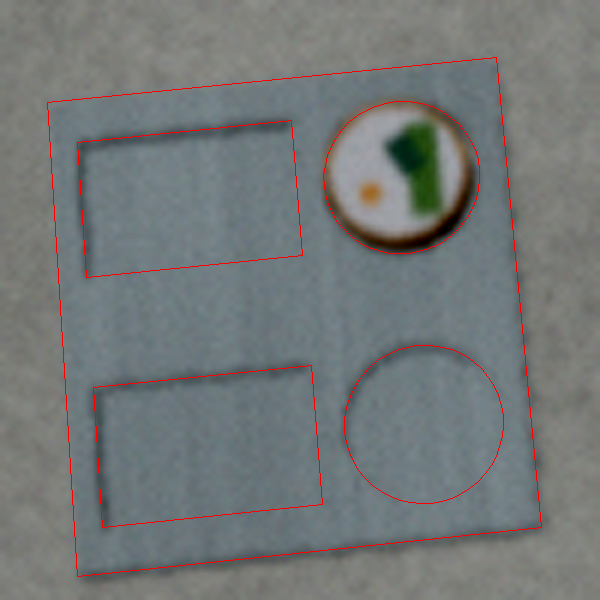

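Overlay: the block outline and all four recess outlines (rounds at block y −53.5 mm, oblongs at +40.5 mm) lie on the visible edges. Next is the isolator, so I'll check the clearance to the pump and get the shift.

```bash
cat > go.py <<'E'
# usage: go.py x y z psi_deg : shift and roll needed, tool axes
from h import *
import sys
def go(x,y,z,psi):
    o=telemetry.get_obs(); from scipy.spatial.transform import Rotation as Ro
    R=Ro.from_quat(o["tool_rot"]).as_matrix(); p=o["position"]; ps=np.degrees(np.arctan2(R[1,0],R[0,0]))
    d=R.T@(np.array([x,y,z])-p)*1000; roll=(ps-psi+180)%360-180
    print("t=%.1f pos %s psi %.1f w %.1f gf %.1f F %s q6 %.2f"%(o["time"],p,ps,o["grip_width"]*1e3,o["grip_force"],o["ft_force"].round(1),o["q"][5])); print("shift",d.round(1),"roll %.1f"%roll,"tilt",R[2,2].round(4))
if __name__=="__main__": go(*map(float,sys.argv[1:]))
E
python3 go.py .508 -.437 .15 109.4; python3 - <<'E'
from h import *
print(tri((507,230),(400,95)),tri((520,190),(370,75)),[plane("top",(507,230),z) for z in(.1,.15)],[plane("side",u,0) for u in((383,130),(368,120))])
E
```

```text
t=1.0 pos [ 0.2306 -0.5809  0.2416] psi 21.6 w 87.3 gf 0.0 F [-0.7 -0.3 -0.5] q6 -0.18
shift [310.9 -31.4  91.6] roll -87.8 tilt -1.0
[ 0.4418 -0.4742  0.1835] [ 0.5326 -0.4937  0.219 ] [array([ 0.4573, -0.5143]), array([ 0.4539, -0.4902])] [array([ 0.4761, -0.5597]), array([ 0.5405, -0.6037])]
```

```bash
python3 - <<'E'
import cv2,numpy as np
T,S=cv2.imread("pics/top0.png"),cv2.imread("pics/side0.png")
a=cv2.resize(S[55:165,320:450],(520,440),interpolation=cv2.INTER_CUBIC);b=cv2.resize(T[150:290,440:620],(280,218),interpolation=cv2.INTER_CUBIC)
o=np.zeros((440,800,3),np.uint8);o[:,:520]=a;o[:218,520:]=b;cv2.imwrite("pics/pump.png",np.clip(o*1.4,0,255).astype(np.uint8))
E
```

```text
(no output)
```

View pics/pump.png

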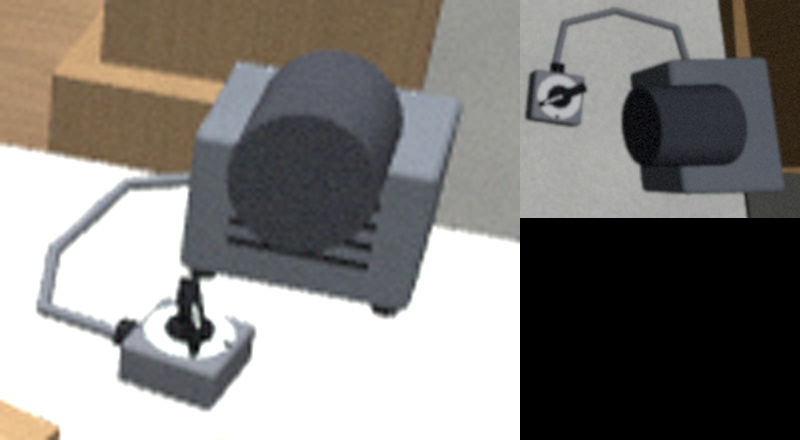

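```bash
python3 - <<'E'
from h import *
tc=lambda u,v:(440+(u-520)*180/280,150+v*140/218); sc=lambda u,v:(320+u/4,55+v/4)
print("cyl front",tri(tc(642,125),sc(302,183)),"box topfront corner",tri(tc(632,80),sc(200,135)),"feet",plane("side",sc(200,272),0),plane("side",sc(385,310),0), "boxback top",tri(tc(668,60),sc(240,65)))
E
```

```text
cyl front [ 0.4505 -0.5232  0.1362] box topfront corner [ 0.5213 -0.4959  0.1745] feet [ 0.529  -0.5869] [ 0.3659 -0.5864] boxback top [ 0.5222 -0.5249  0.2222]
```

The cylinder front is near (0.45, −0.52), z about 0.1–0.2, so a 60° wrist turn over the isolator would be tight. Instead I'll push the pointer end sideways with closed fingers, keeping the body's long side along x. First I'll go round the pump at height.

```bash
python3 -m creep '[{"translation":[63,-158,0],"roll":-7,"gripper":40},{"translation":[63,-158,0],"roll":-14,"gripper":0},{"translation":[63,-158,0],"roll":-21,"gripper":0},{"translation":[63,-158,0],"roll":-28,"gripper":0},{"translation":[63,-158,0],"roll":-35,"gripper":0}]' 20
python3 -m creep '[{"translation":[0,0,0],"roll":-7,"gripper":0},{"translation":[0,0,0],"roll":-14,"gripper":0},{"translation":[0,0,0],"roll":-21,"gripper":0},{"translation":[0,0,0],"roll":-28,"gripper":0},{"translation":[0,0,0],"roll":-33.5,"gripper":0}]'
python3 go.py .53 -.415 .15 90
```

```text
time: 1.42
position: [0.2297, -0.4, 0.2402]
tool_rot: [0.878, 0.478, 0.002, -0.006]
ft_force: [-0.3, 1.4, -0.7]
grip_width: 0.0616
grip_force: 0.0
time: 1.83
position: [0.2309, -0.4108, 0.2418]
tool_rot: [0.704, 0.71, -0.0, 0.0]
ft_force: [-0.5, -0.5, 0.2]
grip_width: 0.0283
grip_force: 0.0
t=1.8 pos [ 0.2309 -0.4108  0.2418] psi 90.5 w 28.3 gf 0.0 F [-0.5 -0.5  0.2] q6 -1.30
shift [ -6.6 299.1  91.8] roll 0.5 tilt -1.0
```

```bash
python3 -m creep '[{"translation":[-3,40,0],"roll":0,"gripper":0},{"translation":[-4,80,0],"roll":0,"gripper":0},{"translation":[-4,120,0],"roll":0,"gripper":0},{"translation":[-4,160,0],"roll":0,"gripper":0},{"translation":[-4,200,0],"roll":0,"gripper":0}]'
python3 -m creep '[{"translation":[0,40,0],"roll":0,"gripper":0},{"translation":[0,80,0],"roll":0,"gripper":0},{"translation":[0,101,20],"roll":0,"gripper":0},{"translation":[0,101,60],"roll":0,"gripper":0},{"translation":[0,101,90],"roll":0,"gripper":0}]'
python3 -m creep '[{"translation":[0,0,0],"roll":0,"gripper":0},{"translation":[0,0,0],"roll":0,"gripper":0},{"translation":[0,0,0],"roll":0,"gripper":0}]'
python3 go.py .53 -.415 .068 90; python3 - <<'E'
from h import *
im=viewer.camera("side"); S=im[60:180,300:440]; cv2.imwrite("pics/iso1.png",cv2.resize(S,(700,600),interpolation=cv2.INTER_CUBIC))
E
```

```text
time: 2.25
position: [0.4327, -0.4141, 0.2417]
tool_rot: [0.706, 0.708, -0.0, 0.0]
ft_force: [-0.2, -0.5, -0.4]
grip_width: 0.002
grip_force: 0.0
time: 2.67
position: [0.5338, -0.4136, 0.1502]
tool_rot: [0.705, 0.709, -0.0, 0.001]
ft_force: [-0.4, 0.9, -0.7]
grip_width: 0.0004
grip_force: 0.0
time: 2.92
position: [0.5325, -0.415, 0.1531]
tool_rot: [0.706, 0.708, -0.0, 0.001]
ft_force: [0.5, -0.9, 0.5]
grip_width: 0.0002
grip_force: 0.0
t=2.9 pos [ 0.5325 -0.415   0.1531] psi 90.1 w 0.2 gf 0.0 F [ 0.5 -0.9  0.5] q6 -0.83
shift [ 0.2 -2.6 85.1] roll 0.1 tilt -1.0
```

View pics/iso1.png

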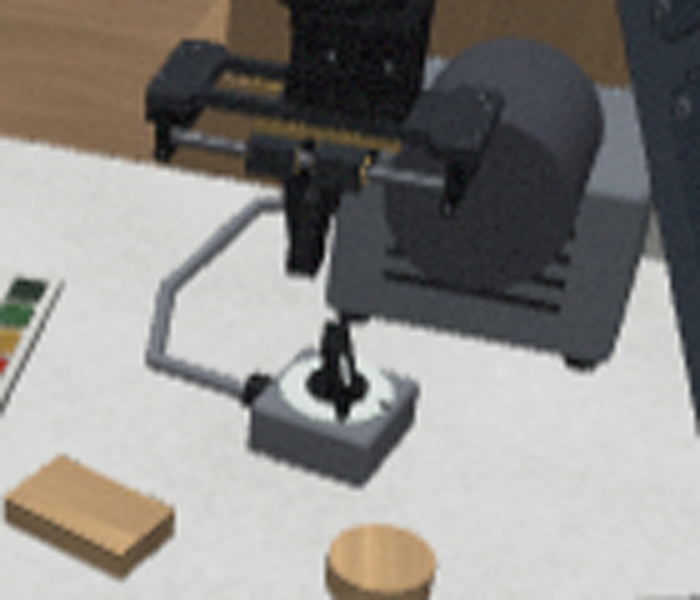

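The closed fingertips at crop (305,270) hang on the +x side of the handle (pointer end at (345,410)), clear of the pump. I'll descend.

```bash
python3 -m creep '[{"translation":[0,0,20],"roll":0,"gripper":0},{"translation":[0,0,40],"roll":0,"gripper":0},{"translation":[0,0,60],"roll":0,"gripper":0},{"translation":[0,0,75],"roll":0,"gripper":0},{"translation":[0,0,85],"roll":0,"gripper":0}]'
python3 -m creep '[{"translation":[0,-4,0],"roll":0,"gripper":0},{"translation":[0,-8,0],"roll":0,"gripper":0},{"translation":[0,-12,0],"roll":0,"gripper":0},{"translation":[0,-16,0],"roll":0,"gripper":0},{"translation":[0,-20,0],"roll":0,"gripper":0}]'
python3 go.py .49 -.415 .068 90
```

```text
time: 3.38
position: [0.5323, -0.4151, 0.0678]
tool_rot: [0.706, 0.708, -0.0, 0.001]
ft_force: [0.1, 1.0, 0.0]
grip_width: 0.0008
grip_force: 0.0
time: 3.8
position: [0.5179, -0.4149, 0.0687]
tool_rot: [0.707, 0.707, 0.004, 0.007]
ft_force: [19.5, 4.8, -6.8]
grip_width: 0.0008
grip_force: 9.4
t=3.8 pos [ 0.5179 -0.4149  0.0687] psi 89.9 w 0.8 gf 9.4 F [19.5  4.8 -6.8] q6 -0.85
shift [ -0.1 -27.9   0.3] roll -0.1 tilt -0.9999
```

Contact with the bar at 19 N; I'll keep pushing.

```bash
python3 -m creep '[{"translation":[0,-4,0],"roll":0,"gripper":0},{"translation":[0,-8,0],"roll":0,"gripper":0},{"translation":[0,-12,0],"roll":0,"gripper":0},{"translation":[0,-16,0],"roll":0,"gripper":0},{"translation":[0,-20,0],"roll":0,"gripper":0}]'
python3 -m creep '[{"translation":[0,-2,0],"roll":0,"gripper":0},{"translation":[0,-4,0],"roll":0,"gripper":0},{"translation":[0,-4,0],"roll":0,"gripper":0}]'
python3 go.py .49 -.415 .068 90
```

```text
time: 4.22
position: [0.4912, -0.4145, 0.0674]
tool_rot: [0.706, 0.708, -0.0, 0.0]
ft_force: [0.0, -0.6, 0.5]
grip_width: 0.0004
grip_force: 0.0
time: 4.47
position: [0.4871, -0.4144, 0.0667]
tool_rot: [0.707, 0.708, -0.0, -0.0]
ft_force: [0.1, 0.0, 0.3]
grip_width: 0.0004
grip_force: 0.0
t=4.5 pos [ 0.4871 -0.4144  0.0667] psi 90.1 w 0.4 gf 0.0 F [0.1 0.  0.3] q6 -0.88
shift [-0.6  2.9 -1.3] roll 0.1 tilt -1.0
```

```bash
python3 -m creep '[{"translation":[0,0,-40],"roll":0,"gripper":0},{"translation":[0,0,-80],"roll":0,"gripper":0},{"translation":[0,40,-100],"roll":0,"gripper":60},{"translation":[40,40,-100],"roll":0,"gripper":87},{"translation":[80,40,-100],"roll":0,"gripper":87}]'
python3 go.py .611 .032 .12 94.5;  python3 - <<'E'
from h import *
im=viewer.camera("side"); S=im[60:180,300:440]; cv2.imwrite("pics/s1.png",im); cv2.imwrite("pics/t1.png",viewer.camera("top")); cv2.imwrite("pics/iso2.png",cv2.resize(S,(700,600),interpolation=cv2.INTER_CUBIC))
E
```

```text
time: 4.88
position: [0.5318, -0.3376, 0.1699]
tool_rot: [0.707, 0.707, 0.0, 0.006]
ft_force: [1.0, 1.8, -1.2]
grip_width: 0.013
grip_force: 0.0
t=4.9 pos [ 0.5318 -0.3376  0.1699] psi 90.0 w 13.0 gf 0.0 F [ 1.   1.8 -1.2] q6 -0.74
shift [370.   78.8  47.7] roll -4.5 tilt -0.9999
```

View pics/iso2.png

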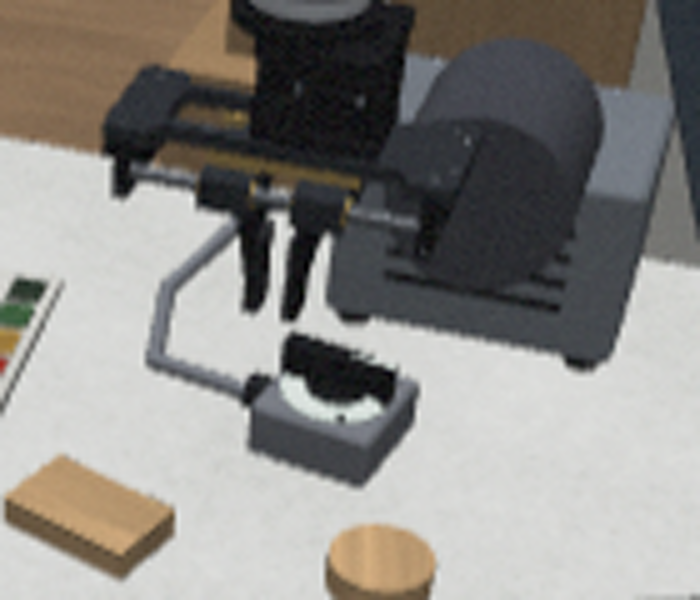

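The bar at crop (340,365) now lies along the housing's x, so the isolator is off. On to the finished panel.

```bash
python3 -m creep '[{"translation":[40,8,0],"roll":-4.5,"gripper":87},{"translation":[80,16,0],"roll":-4.5,"gripper":87},{"translation":[120,24,0],"roll":-4.5,"gripper":87},{"translation":[160,32,0],"roll":-4.5,"gripper":87},{"translation":[200,40,0],"roll":-4.5,"gripper":87}]'
python3 go.py .611 .032 .12 94.5
```

```text
time: 5.4
position: [0.5671, -0.1325, 0.1664]
tool_rot: [0.678, 0.735, -0.0, -0.0]
ft_force: [1.0, -0.0, -0.5]
grip_width: 0.0539
grip_force: 0.0
t=5.4 pos [ 0.5671 -0.1325  0.1664] psi 94.6 w 53.9 gf 0.0 F [ 1.  -0.  -0.5] q6 -0.50
shift [160.5  57.   46.4] roll 0.1 tilt -1.0
```

```bash
python3 - <<'E'
from h import *
# done panel: white face/wood rim segmentation in first pictures, fit as disc standing at z 12 mm
T,S=cv2.imread("pics/top0.png"),cv2.imread("pics/side0.png"); M={}
for c,im,uv in(("top",T,(280,180)),("side",S,(278,236))):
    p=proj(c,(.611,.032,.023)); 
    d=cv2.absdiff(im,np.full_like(im,np.median(im[int(uv[1])+30:int(uv[1])+45,int(uv[0])-60:int(uv[0])-20].reshape(-1,3) if c=="top" else im[270:285,270:290].reshape(-1,3),axis=0).astype(np.uint8))).max(2)
    m=(d>22).astype(np.uint8); roi=cv2.circle(np.zeros_like(m),(int(p[0]),int(p[1])),19,1,-1); m=cv2.morphologyEx(m*roi,cv2.MORPH_CLOSE,np.ones((5,5)))
    n,l,s,cc=cv2.connectedComponentsWithStats(m); k=1+s[1:,4].argmax(); M[c]=(l==k).astype(float); print(c,p,cc[k],s[k])
for k in M,{"top":M["top"]}: print(fit(k,[.611,.032,0],C(.032),.012,.022,False,len(k)==2))
E
```

```text
top [281.4411 179.1788] [285.2583 180.5625] [269 168  25  24 240]
side [277.0677 235.3729] [277.5436 238.8485] [264 225  28  30 482]
(array([ 0.6109,  0.0326,  0.0406, -0.006 ]), np.float64(475.1139254133026))
(array([0.6105, 0.0321, 0.0109]), np.float64(260.320984236832))
```

```bash
python3 -m creep '[{"translation":[40,14,0],"roll":0,"gripper":87},{"translation":[80,28,0],"roll":0,"gripper":87},{"translation":[120,42,0],"roll":0,"gripper":87},{"translation":[160.5,57,20],"roll":0,"gripper":87},{"translation":[160.5,57,46],"roll":0,"gripper":87}]'
python3 -m creep '[{"translation":[0,0,25],"roll":0,"gripper":87},{"translation":[0,0,50],"roll":0,"gripper":87},{"translation":[0,0,70],"roll":0,"gripper":87},{"translation":[0,0,77],"roll":0,"gripper":87},{"translation":[0,0,77],"roll":0,"gripper":87}]'
python3 go.py .611 .032 .043 94.5
```

```text
time: 5.82
position: [0.615, 0.036, 0.1234]
tool_rot: [0.676, 0.737, 0.004, 0.003]
ft_force: [0.1, -0.9, -0.6]
grip_width: 0.0839
grip_force: 0.0
time: 6.23
position: [0.6097, 0.0306, 0.0416]
tool_rot: [0.678, 0.735, -0.001, -0.002]
ft_force: [-0.8, -0.1, 0.1]
grip_width: 0.087
grip_force: 0.0
t=6.2 pos [0.6097 0.0306 0.0416] psi 94.6 w 87.0 gf 0.0 F [-0.8 -0.1  0.1] q6 -0.21
shift [ 1.3  1.4 -1.4] roll 0.1 tilt -1.0
```

```bash
python3 -m creep '[{"translation":[1,1,-1],"roll":0,"gripper":50},{"translation":[1,1,-1],"roll":0,"gripper":50},{"translation":[1,1,-1],"roll":0,"gripper":50},{"translation":[1,1,-1],"roll":0,"gripper":50},{"translation":[1,1,-1],"roll":0,"gripper":50}]' 40
python3 -m creep '[{"translation":[0,0,0],"roll":0,"gripper":50},{"translation":[0,0,0],"roll":0,"gripper":50},{"translation":[0,0,0],"roll":0,"gripper":50}]'
python3 go.py .525 .305 .1 94.5
```

```text
time: 6.65
position: [0.6124, 0.0316, 0.0457]
tool_rot: [0.678, 0.735, 0.0, 0.001]
ft_force: [-0.4, -0.3, 4.4]
grip_width: 0.0629
grip_force: 40.0
time: 6.9
position: [0.6124, 0.0316, 0.0457]
tool_rot: [0.678, 0.735, 0.0, 0.001]
ft_force: [-0.5, -0.6, 6.8]
grip_width: 0.0629
grip_force: 40.0
t=6.9 pos [0.6124 0.0316 0.0457] psi 94.7 w 62.9 gf 40.0 F [-0.5 -0.6  6.8] q6 -0.21
shift [279.6 -64.8 -54.5] roll 0.2 tilt -1.0
```

```bash
python3 -m creep '[{"translation":[0,0,-10],"roll":0,"gripper":50},{"translation":[0,0,-30],"roll":0,"gripper":50},{"translation":[0,0,-60],"roll":0,"gripper":50},{"translation":[30,-7,-75],"roll":0,"gripper":50},{"translation":[70,-16,-75],"roll":0,"gripper":50}]'
python3 go.py .525 .30 .1 94.5
```

```text
time: 7.32
position: [0.5948, 0.0981, 0.124]
tool_rot: [0.68, 0.733, 0.003, 0.004]
ft_force: [1.1, 0.8, -0.7]
grip_width: 0.0626
grip_force: 40.0
t=7.3 pos [0.5948 0.0981 0.124 ] psi 94.4 w 62.6 gf 40.0 F [ 1.1  0.8 -0.7] q6 -0.10
shift [206.6 -54.5  23.1] roll -0.1 tilt -0.9999
```

```bash
python3 -m creep '[{"translation":[40,-11,0],"roll":0,"gripper":50},{"translation":[80,-22,0],"roll":0,"gripper":50},{"translation":[120,-33,0],"roll":0,"gripper":50},{"translation":[160,-44,0],"roll":0,"gripper":50},{"translation":[200,-54,0],"roll":0,"gripper":50}]'
python3 -m creep '[{"translation":[12,0,0],"roll":0,"gripper":50},{"translation":[12,0,30],"roll":0,"gripper":50},{"translation":[12,0,55],"roll":0,"gripper":50},{"translation":[12,0,70],"roll":0,"gripper":50},{"translation":[12,0,70],"roll":0,"gripper":50}]'
python3 go.py .525 .31 .0455 94.5
```

```text
time: 7.73
position: [0.519, 0.2968, 0.12]
tool_rot: [0.678, 0.735, -0.0, -0.0]
ft_force: [1.4, -0.4, -0.1]
grip_width: 0.0628
grip_force: 40.0
time: 8.15
position: [0.5176, 0.3065, 0.0469]
tool_rot: [0.678, 0.735, -0.002, -0.001]
ft_force: [-0.3, 0.1, 0.2]
grip_width: 0.0628
grip_force: 40.0
t=8.2 pos [0.5176 0.3065 0.0469] psi 94.7 w 62.8 gf 40.0 F [-0.3  0.1  0.2] q6 0.27
shift [2.9 7.7 1.4] roll 0.2 tilt -1.0
```

```bash
python3 -m creep '[{"translation":[3,6,1],"roll":0,"gripper":50},{"translation":[3,6,1],"roll":0,"gripper":50},{"translation":[3,6,1.5],"roll":0,"gripper":50},{"translation":[3,6,2],"roll":0,"gripper":50}]'
python3 -m creep '[{"translation":[0,0,1],"roll":0,"gripper":50},{"translation":[0,0,1.5],"roll":0,"gripper":50}]'
python3 -m creep '[{"translation":[0,0,0],"roll":0,"gripper":87},{"translation":[0,0,0],"roll":0,"gripper":87},{"translation":[0,0,0],"roll":0,"gripper":87},{"translation":[0,0,0],"roll":0,"gripper":87},{"translation":[0,0,0],"roll":0,"gripper":87}]'
python3 -m creep '[{"translation":[0,0,-30],"roll":0,"gripper":87},{"translation":[0,0,-60],"roll":0,"gripper":87},{"translation":[0,0,-90],"roll":0,"gripper":87},{"translation":[-40,0,-110],"roll":0,"gripper":87},{"translation":[-80,0,-110],"roll":0,"gripper":87}]'
python3 - <<'E'
from h import *
T,S=viewer.camera("top"),viewer.camera("side"); cv2.imwrite("pics/t2.png",T); cv2.imwrite("pics/s2.png",S)
E
python3 go.py .442 -.149 .12 94.5
sed -i 's/top0/t2/;s/side0/s2/' loc.py; python3 loc.py | head -4
```

```text
time: 8.48
position: [0.526, 0.3107, 0.0488]
tool_rot: [0.678, 0.735, 0.001, 0.001]
ft_force: [0.6, -1.3, -0.6]
grip_width: 0.0629
grip_force: 40.0
time: 8.65
position: [0.5251, 0.3105, 0.0466]
tool_rot: [0.678, 0.735, 0.0, 0.0]
ft_force: [-0.5, 0.3, -0.9]
grip_width: 0.0624
grip_force: 40.0
time: 9.07
position: [0.525, 0.3107, 0.0461]
tool_rot: [0.678, 0.735, 0.0, 0.0]
ft_force: [-0.2, -0.1, -0.3]
grip_width: 0.0842
grip_force: 0.0
time: 9.48
position: [0.5342, 0.2341, 0.1605]
tool_rot: [0.676, 0.737, 0.004, 0.003]
ft_force: [1.1, 0.1, 0.2]
grip_width: 0.0869
grip_force: 0.0
t=9.6 pos [0.5325 0.2276 0.1575] psi 94.4 w 86.9 gf 0.0 F [ 0.7  0.3 -0.9] q6 0.14
shift [-368.5 -119.2   37.9] roll -0.1 tilt -1.0
r1 (array([ 0.4407, -0.1493,  0.0378, -0.0024]), np.float64(44.40582554041669)) top-only [ 0.4425 -0.149   0.0191] area 472.03260869565213 415.05434782608694
r2 (array([ 0.4454, -0.3075,  0.0737, -0.0024]), np.float64(47.640595673904684)) top-only [ 0.4467 -0.3068  0.0173] area 487.0869565217391 326.8695652173913
o1 (array([ 0.6198, -0.1489,  0.1033, -0.0028]), np.float64(69.39665505269531)) top-only [ 0.6213 -0.1483  0.1069] area 705.7934782608695 591.141304347826
o2 (array([ 0.625 , -0.2941, -0.2984, -0.0036]), np.float64(294.27764280351676)) top-only [ 0.6266 -0.2934 -0.3189] area 713.6195652173913 250.0108695652174
```

View pics/t2.png

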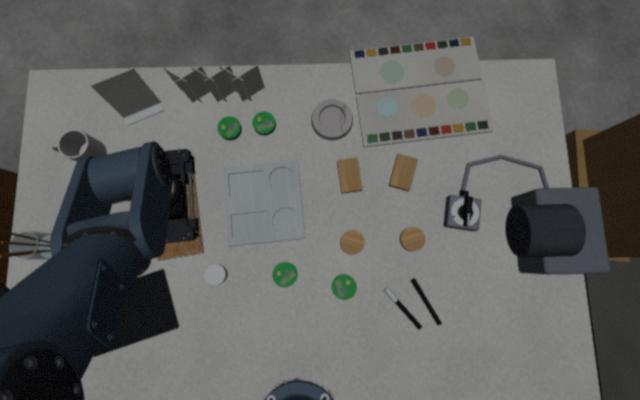

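The top view shows the four recesses empty, the bar vertical in the image (off), and the fresh panels where they were. Next is fresh round r1.

```bash
python3 -m creep '[{"translation":[-40,-13,0],"roll":0,"gripper":87},{"translation":[-80,-26,0],"roll":0,"gripper":87},{"translation":[-120,-39,0],"roll":0,"gripper":87},{"translation":[-160,-52,0],"roll":0,"gripper":87},{"translation":[-195,-63,0],"roll":0,"gripper":87}]' | head -2
python3 -m creep '[{"translation":[-40,-13,0],"roll":0,"gripper":87},{"translation":[-80,-26,0],"roll":0,"gripper":87},{"translation":[-120,-39,0],"roll":0,"gripper":87},{"translation":[-160,-52,20],"roll":0,"gripper":87},{"translation":[-174,-56,38],"roll":0,"gripper":87}]' | head -2
python3 go.py .4416 -.1492 .034 94.5
```

```text
time: 10.0
position: [0.4833, 0.0313, 0.1558]
time: 10.42
position: [0.4436, -0.1496, 0.1187]
t=10.4 pos [ 0.4436 -0.1496  0.1187] psi 94.5 w 87.0 gf 0.0 F [ 1.1 -0.2 -0.1] q6 -0.64
shift [ 0.8 -2.4 84.7] roll -0.0 tilt -1.0
```

```bash
python3 -m creep '[{"translation":[1,-2,30],"roll":0,"gripper":87},{"translation":[1,-2,60],"roll":0,"gripper":87},{"translation":[1,-2,80],"roll":0,"gripper":87},{"translation":[1,-2,88],"roll":0,"gripper":87},{"translation":[1,-2,88],"roll":0,"gripper":87}]' | head -2
python3 -m creep '[{"translation":[0,0,0],"roll":0,"gripper":50},{"translation":[0,0,0],"roll":0,"gripper":50},{"translation":[0,0,0],"roll":0,"gripper":50},{"translation":[0,0,0],"roll":0,"gripper":50},{"translation":[0,0,0],"roll":0,"gripper":50}]' 40
python3 go.py .5012 .0233 .12 94.5
```

```text
time: 10.83
position: [0.4397, -0.1439, 0.0283]
time: 11.25
position: [0.4412, -0.1448, 0.031]
tool_rot: [0.678, 0.735, 0.0, 0.001]
ft_force: [0.4, -0.0, 5.0]
grip_width: 0.0629
grip_force: 40.0
t=11.2 pos [ 0.4412 -0.1448  0.031 ] psi 94.7 w 62.9 gf 40.0 F [ 0.4 -0.   5. ] q6 -0.64
shift [162.6  73.6 -89. ] roll 0.2 tilt -1.0
```

```bash
python3 -m creep '[{"translation":[0,0,-15],"roll":0,"gripper":50},{"translation":[0,0,-40],"roll":0,"gripper":50},{"translation":[20,9,-75],"roll":0,"gripper":50},{"translation":[55,25,-89],"roll":0,"gripper":50},{"translation":[90,41,-89],"roll":0,"gripper":50}]' | tail -2
python3 -m creep '[{"translation":[38,16,0],"roll":0,"gripper":50},{"translation":[72,31,0],"roll":0,"gripper":50},{"translation":[76,32,0],"roll":0,"gripper":50},{"translation":[76,32,0],"roll":0,"gripper":50},{"translation":[76,32,0],"roll":0,"gripper":50}]' |tail -2
python3 go.py .5012 .0277 .055 94.5
```

```text
grip_width: 0.0629
grip_force: 40.0
grip_width: 0.0635
grip_force: 40.0
t=12.1 pos [0.4995 0.0268 0.1192] psi 94.7 w 63.5 gf 40.0 F [ 0.5 -0.6  0.3] q6 -0.25
shift [ 0.8  1.8 64.2] roll 0.2 tilt -1.0
```

```bash
python3 -m creep '[{"translation":[1,1.5,25],"roll":0,"gripper":50},{"translation":[1,1.5,50],"roll":0,"gripper":50},{"translation":[1,1.5,60],"roll":0,"gripper":50},{"translation":[1,1.5,64],"roll":0,"gripper":50},{"translation":[1,1.5,64],"roll":0,"gripper":50}]' | head -4
python3 -m creep '[{"translation":[0,0,2],"roll":0,"gripper":50},{"translation":[0,0,4],"roll":0,"gripper":50},{"translation":[0,0,6],"roll":0,"gripper":50},{"translation":[0,0,7],"roll":0,"gripper":50},{"translation":[0,0,7],"roll":0,"gripper":50}]'
python3 go.py .5012 .0277 .043 94.5
```

```text
time: 12.5
position: [0.5005, 0.0268, 0.0543]
tool_rot: [0.679, 0.735, -0.001, -0.001]
ft_force: [0.5, -0.6, -0.1]
time: 12.92
position: [0.5015, 0.0279, 0.0483]
tool_rot: [0.678, 0.735, 0.0, 0.0]
ft_force: [1.0, -0.1, -0.5]
grip_width: 0.063
grip_force: 40.0
t=12.9 pos [0.5015 0.0279 0.0483] psi 94.7 w 63.0 gf 40.0 F [ 1.  -0.1 -0.5] q6 -0.25
shift [-0.2 -0.3  5.3] roll 0.2 tilt -1.0
```

No contact yet at 48 mm, which is below the block top's contact level, so it seems to be entering. Continuing.

```bash
python3 -m creep '[{"translation":[0,0,2],"roll":0,"gripper":50},{"translation":[0,0,3],"roll":0,"gripper":50},{"translation":[0,0,4],"roll":0,"gripper":50},{"translation":[0,0,5],"roll":0,"gripper":50},{"translation":[0,0,5],"roll":0,"gripper":50}]'
python3 go.py .5012 .0277 .043 94.5
```

```text
time: 13.33
position: [0.5013, 0.0279, 0.0431]
tool_rot: [0.678, 0.735, 0.0, -0.0]
ft_force: [0.4, 0.3, 0.7]
grip_width: 0.0631
grip_force: 40.0
t=13.3 pos [0.5013 0.0279 0.0431] psi 94.7 w 63.1 gf 40.0 F [0.4 0.3 0.7] q6 -0.25
shift [-0.2 -0.1  0.1] roll 0.2 tilt -1.0
```

It dropped in freely. Release, rise and go to round r2.

```bash
python3 -m creep '[{"translation":[0,0,1],"roll":0,"gripper":87},{"translation":[0,0,0],"roll":0,"gripper":87},{"translation":[0,0,0],"roll":0,"gripper":87},{"translation":[0,0,0],"roll":0,"gripper":87},{"translation":[0,0,0],"roll":0,"gripper":87}]' | head -2
python3 -m creep '[{"translation":[0,0,-20],"roll":0,"gripper":87},{"translation":[0,0,-50],"roll":0,"gripper":87},{"translation":[0,0,-75],"roll":0,"gripper":87},{"translation":[-40,-5,-75],"roll":0,"gripper":87},{"translation":[-80,-10,-75],"roll":0,"gripper":87}]' | head -2
python3 -m creep '[{"translation":[-40,-5,0],"roll":0,"gripper":87},{"translation":[-80,-10,0],"roll":0,"gripper":87},{"translation":[-120,-15,0],"roll":0,"gripper":87},{"translation":[-160,-20,0],"roll":0,"gripper":87},{"translation":[-200,-25,0],"roll":0,"gripper":87}]' | head -2
python3 - <<'E'
from h import *
T,S=viewer.camera("top"),viewer.camera("side"); cv2.imwrite("pics/t2.png",T); cv2.imwrite("pics/s2.png",S)
E
sed -i 's/panels(T,S,{.*/panels(T,S,{k:v for k,v in {"h0":((294,213),(320,240),0,0),"r2":((412,238),(376,173),0,0),"o1":((349,175),(302,193),0,.1),"o2":((403,172),(318,162),0,-.3)}.items() if k in sys.argv})/;s/    for n,c.*//;s/    for uv in.*//;s/    s=(290.*//' loc.py
python3 loc.py r2 o1 o2
python3 go.py .446 -.307 .12 94.5
```

```text
time: 13.75
position: [0.5013, 0.0278, 0.043]
time: 14.17
position: [0.499, -0.052, 0.1198]
time: 14.58
position: [0.4885, -0.256, 0.118]
r2 (array([ 0.4501, -0.3568,  0.1687, -0.0415]), np.float64(316.78045706210133)) top-only [ 0.448  -0.3038  0.    ] area 346.1630434782609 327.0108695652174
o1 (array([ 0.6197, -0.1489,  0.0972, -0.003 ]), np.float64(65.99957054288411)) top-only [ 0.6211 -0.1483  0.1129] area 698.5 596.9021739130435
o2 (array([ 0.6253, -0.2954, -0.2929, -0.004 ]), np.float64(441.4701045402779)) top-only [ 0.6583 -0.3053 -0.3745] area 346.1630434782609 482.01086956521743
t=14.7 pos [ 0.4904 -0.2615  0.1185] psi 94.3 w 87.1 gf 0.0 F [ 0.4 -0.4  0.6] q6 -0.76
shift [-42.1 -47.7  -1.5] roll -0.2 tilt -1.0
```

```bash
python3 -m creep '[{"translation":[-25,-30,0],"roll":0,"gripper":87},{"translation":[-42,-48,10],"roll":0,"gripper":87},{"translation":[-42,-48,40],"roll":0,"gripper":87},{"translation":[-42,-48,50],"roll":0,"gripper":87},{"translation":[-42,-48,50],"roll":0,"gripper":87}]' | head -2
python3 -m creep '[{"translation":[0,0,0],"roll":0,"gripper":87}]' |head -2
python3 go.py .446 -.307 .031 94.5
```

```text
time: 15.1
position: [0.4429, -0.2978, 0.0657]
time: 15.18
position: [0.4445, -0.2986, 0.0676]
t=15.2 pos [ 0.4445 -0.2986  0.0676] psi 94.7 w 87.1 gf 0.0 F [ 0.1 -0.9 -0.6] q6 -0.88
shift [-8.6  0.8 36.5] roll 0.2 tilt -1.0
```

```bash
python3 -m creep '[{"translation":[-8.5,1,0],"roll":0,"gripper":87},{"translation":[-8.5,1,20],"roll":0,"gripper":87},{"translation":[-8.5,1,33],"roll":0,"gripper":87},{"translation":[-8.5,1,37],"roll":0,"gripper":87},{"translation":[-8.5,1,37],"roll":0,"gripper":87}]' | head -2
python3 -m creep '[{"translation":[0,0,0],"roll":0,"gripper":50},{"translation":[0,0,0],"roll":0,"gripper":50},{"translation":[0,0,0],"roll":0,"gripper":50},{"translation":[0,0,0],"roll":0,"gripper":50},{"translation":[0,0,0],"roll":0,"gripper":50}]' 40
python3 go.py .6108 .032 .12 94.5
```

```text
time: 15.6
position: [0.4469, -0.3081, 0.031]
time: 16.02
position: [0.4466, -0.3084, 0.0316]
tool_rot: [0.678, 0.735, -0.0, 0.001]
ft_force: [0.9, -0.4, 3.6]
grip_width: 0.0629
grip_force: 40.0
t=16.0 pos [ 0.4466 -0.3084  0.0316] psi 94.6 w 62.9 gf 40.0 F [ 0.9 -0.4  3.6] q6 -0.89
shift [325.9 191.3 -88.5] roll 0.1 tilt -1.0
```

```bash
python3 -m creep '[{"translation":[0,0,-15],"roll":0,"gripper":50},{"translation":[0,0,-45],"roll":0,"gripper":50},{"translation":[20,11,-80],"roll":0,"gripper":50},{"translation":[55,31,-88],"roll":0,"gripper":50},{"translation":[89,51,-88],"roll":0,"gripper":50}]' | tail -2
python3 -m creep '[{"translation":[34,20,0],"roll":0,"gripper":50},{"translation":[68,40,0],"roll":0,"gripper":50},{"translation":[102,60,0],"roll":0,"gripper":50},{"translation":[136,80,0],"roll":0,"gripper":50},{"translation":[170,100,0],"roll":0,"gripper":50}]' |tail -2
python3 -m creep '[{"translation":[34,20,0],"roll":0,"gripper":50},{"translation":[65,40,0],"roll":0,"gripper":50},{"translation":[65,40,0],"roll":0,"gripper":50},{"translation":[65,40,0],"roll":0,"gripper":50},{"translation":[65,40,0],"roll":0,"gripper":50}]' |tail -2
python3 go.py .6108 .0306 .055 94.5
```

```text
grip_width: 0.0627
grip_force: 40.0
grip_width: 0.063
grip_force: 40.0
grip_width: 0.0639
grip_force: 4.0
t=17.3 pos [0.6098 0.0302 0.1188] psi 94.7 w 63.9 gf 4.0 F [-0.7 -1.7  0.2] q6 -0.21
shift [ 0.3  1.1 63.8] roll 0.2 tilt -1.0
```

The grip has just slackened to 4 N with the width still 63.9 mm. I'll hold still and re-grip.

```bash
python3 -m creep '[{"translation":[0,1,0],"roll":0,"gripper":50},{"translation":[0,1,0],"roll":0,"gripper":50},{"translation":[0,1,0],"roll":0,"gripper":50},{"translation":[0,1,0],"roll":0,"gripper":50},{"translation":[0,1,0],"roll":0,"gripper":50}]' 45 | tail -2
python3 - <<'E'
from h import *
im=viewer.camera("side"); cv2.imwrite("pics/held.png",cv2.resize(im[150:310,220:420],(750,600),interpolation=cv2.INTER_CUBIC))
E
```

```text
grip_width: 0.0628
grip_force: 45.0
```

View pics/held.png

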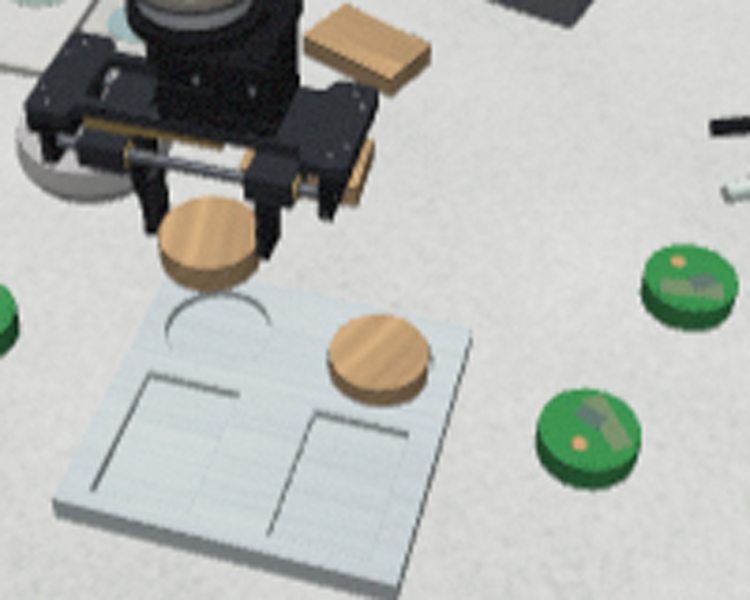

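Crop: the held disc's top centre is at (210,236), about (276,213) in full pixels, and looks nearly level. The other round is well seated at (378,355). I'll check how far the held one slipped.

```bash
python3 go.py .6108 .0306 .055 94.5; python3 - <<'E'
from h import *
im=viewer.camera("side"); T=viewer.camera("top")
m=woodmask(im); b=blob(m,(276,215)); ys,xs=np.nonzero(b>.5); print("obs bbox",xs.min(),xs.max(),ys.min(),ys.max(), b.sum())
for y,z in((.0306,.088),(.036,.088),(.0306,.094),(.0306,.083)):
    H=hull("side",(.6108,y,0),C(.032),z,z+.022).reshape(-1,2); print(y,z,H.min(0),H.max(0))
print("seated fit")
p=proj("side",(.5012,.0235,.023)); print(fit({"side":blob(m,p)},[.5012,.0235,0],C(.032),.012,.022,False)); 
m=woodmask(T); q=proj("top",(.5012,.0235,.023)); b=blob(m,q); print(b.sum(),fit({"top":b},[.5012,.0235,0],C(.032),.012,.022,False))
E
```

```text
t=17.7 pos [0.6114 0.0296 0.1191] psi 94.6 w 62.8 gf 45.0 F [ 0.7 -0.4 -1.3] q6 -0.21
shift [ 1.  -0.5 64.1] roll 0.1 tilt -1.0
obs bbox 260 290 202 227 580.8478260869566
0.0306 0.088 [261.5543 200.2229] [289.7362 226.5002]
0.036 0.088 [260.5276 201.6933] [288.8449 228.1331]
0.0306 0.094 [261.3532 198.3611] [289.6678 224.6958]
0.0306 0.083 [261.7205 201.7616] [289.7928 227.991 ]
seated fit
(array([0.5012, 0.0225, 0.0226]), np.float64(50.155876326104035))
478.63043478260875 (array([0.5043, 0.0247, 0.0004]), np.float64(26.685796418274492))
```

No meaningful slip, and r1 is seated within about 1 mm. Lowering r2.

```bash
python3 -m creep '[{"translation":[1,-0.5,25],"roll":0,"gripper":50},{"translation":[1,-0.5,45],"roll":0,"gripper":50},{"translation":[1,-0.5,58],"roll":0,"gripper":50},{"translation":[1,-0.5,62],"roll":0,"gripper":50},{"translation":[1,-0.5,62],"roll":0,"gripper":50}]' | head -4
python3 -m creep '[{"translation":[0,0,2],"roll":0,"gripper":50},{"translation":[0,0,4],"roll":0,"gripper":50},{"translation":[0,0,6],"roll":0,"gripper":50},{"translation":[0,0,8],"roll":0,"gripper":50},{"translation":[0,0,8],"roll":0,"gripper":50}]'
python3 go.py .6108 .0306 .043 94.5
```

```text
time: 18.25
position: [0.6101, 0.0313, 0.0558]
tool_rot: [0.678, 0.735, -0.001, -0.001]
ft_force: [-0.0, 0.5, -0.2]
time: 18.67
position: [0.6109, 0.0312, 0.0492]
tool_rot: [0.678, 0.735, 0.0, 0.0]
ft_force: [-0.4, 0.8, 0.1]
grip_width: 0.0626
grip_force: 45.0
t=18.7 pos [0.6109 0.0312 0.0492] psi 94.6 w 62.6 gf 45.0 F [-0.4  0.8  0.1] q6 -0.21
shift [-0.6 -0.2  6.2] roll 0.1 tilt -1.0
```

```bash
python3 -m creep '[{"translation":[0,0,2],"roll":0,"gripper":50},{"translation":[0,0,3],"roll":0,"gripper":50},{"translation":[0,0,4],"roll":0,"gripper":50},{"translation":[0,0,5.5],"roll":0,"gripper":50},{"translation":[0,0,5.5],"roll":0,"gripper":50}]'
python3 go.py .6108 .0306 .043 94.5
```

```text
time: 19.08
position: [0.611, 0.0312, 0.0437]
tool_rot: [0.678, 0.735, 0.0, 0.0]
ft_force: [-0.1, 0.3, 1.8]
grip_width: 0.0631
grip_force: 45.0
t=19.1 pos [0.611  0.0312 0.0437] psi 94.6 w 63.1 gf 45.0 F [-0.1  0.3  1.8] q6 -0.21
shift [-0.6 -0.3  0.7] roll 0.1 tilt -1.0
```

```bash
python3 -m creep '[{"translation":[0,0,0],"roll":0,"gripper":87},{"translation":[0,0,0],"roll":0,"gripper":87},{"translation":[0,0,0],"roll":0,"gripper":87},{"translation":[0,0,0],"roll":0,"gripper":87},{"translation":[0,0,0],"roll":0,"gripper":87}]' | head -2
python3 -m creep '[{"translation":[0,0,-20],"roll":0,"gripper":87},{"translation":[0,0,-50],"roll":0,"gripper":87},{"translation":[0,0,-80],"roll":0,"gripper":87},{"translation":[-40,0,-80],"roll":7,"gripper":87},{"translation":[-80,0,-80],"roll":14,"gripper":87}]' | head -2
python3 -m creep '[{"translation":[-30,0,0],"roll":7,"gripper":87},{"translation":[-60,0,0],"roll":14,"gripper":87},{"translation":[-80,0,0],"roll":21,"gripper":87},{"translation":[-80,0,0],"roll":28,"gripper":87},{"translation":[-80,0,0],"roll":35,"gripper":87}]' | head -2
python3 -m creep '[{"translation":[0,0,0],"roll":7,"gripper":87},{"translation":[0,0,0],"roll":14,"gripper":87},{"translation":[0,0,0],"roll":21,"gripper":87},{"translation":[0,0,0],"roll":28,"gripper":87},{"translation":[0,0,0],"roll":35,"gripper":87}]' | head -2
python3 go.py .6205 -.1486 .08 5.9
python3 - <<'E'
from h import *
T,S=viewer.camera("top"),viewer.camera("side"); cv2.imwrite("pics/t2.png",T); cv2.imwrite("pics/s2.png",S)
E
python3 loc.py o1 o2
```

```text
time: 19.5
position: [0.6109, 0.0312, 0.0434]
time: 19.92
position: [0.6189, -0.0474, 0.1261]
time: 20.33
position: [0.6041, -0.1294, 0.1234]
time: 20.75
position: [0.6042, -0.1274, 0.1234]
t=20.8 pos [ 0.6042 -0.1274  0.1234] psi 10.3 w 86.9 gf 0.0 F [-0.8  0.6 -1. ] q6 1.00
shift [12.2 23.7 43.4] roll 4.4 tilt -1.0
o1 (array([ 0.6178, -0.1487,  0.1227, -0.0017]), np.float64(693.931887510184)) top-only [ 0.6183 -0.1472  0.1   ] area 701.8478260869565 600.5
o2 (array([ 0.6577, -0.3122, -0.3247, -0.0029]), np.float64(384.9819335518039)) top-only [ 0.6587 -0.3114 -0.3339] area 701.8478260869565 152.63043478260872
```

o2 has been knocked to about (0.658, −0.311, yaw −0.33); o1 has not moved. Picking o1.

```bash
python3 -m creep '[{"translation":[12,24,0],"roll":4.4,"gripper":87},{"translation":[12,24,20],"roll":4.4,"gripper":87},{"translation":[12,24,43],"roll":4.4,"gripper":87},{"translation":[12,24,43],"roll":4.4,"gripper":87},{"translation":[12,24,43],"roll":4.4,"gripper":87}]' | head -2
python3 go.py .620 -.1488 .031 5.9
```

```text
time: 21.27
position: [0.6193, -0.1483, 0.0793]
t=21.3 pos [ 0.6193 -0.1483  0.0793] psi 6.4 w 86.6 gf 0.0 F [ 0.3 -0.4  1.1] q6 1.05
shift [ 0.8  0.7 48.3] roll 0.5 tilt -1.0
```

```bash
python3 -m creep '[{"translation":[1,0.5,20],"roll":0.5,"gripper":87},{"translation":[1,0.5,38],"roll":0.5,"gripper":87},{"translation":[1,0.5,46],"roll":0.5,"gripper":87},{"translation":[1,0.5,48],"roll":0.5,"gripper":87},{"translation":[1,0.5,48],"roll":0.5,"gripper":87}]' | head -2
python3 -m creep '[{"translation":[0,0,0],"roll":0,"gripper":45},{"translation":[0,0,0],"roll":0,"gripper":45},{"translation":[0,0,0],"roll":0,"gripper":45},{"translation":[0,0,0],"roll":0,"gripper":45},{"translation":[0,0,0],"roll":0,"gripper":45}]' 50
python3 -m creep '[{"translation":[0,0,0],"roll":0,"gripper":45},{"translation":[0,0,0],"roll":0,"gripper":45}]'
python3 go.py .620 -.1488 .031 5.9
```

```text
time: 21.68
position: [0.6218, -0.1491, 0.0329]
time: 22.1
position: [0.6219, -0.1493, 0.0331]
tool_rot: [0.999, 0.05, 0.0, 0.0]
ft_force: [-0.2, 0.4, 0.8]
grip_width: 0.0616
grip_force: 0.3
time: 22.27
position: [0.6218, -0.1492, 0.0329]
tool_rot: [0.999, 0.05, 0.0, -0.0]
ft_force: [0.8, 1.5, 2.6]
grip_width: 0.0552
grip_force: 50.0
t=22.3 pos [ 0.6218 -0.1492  0.0329] psi 5.7 w 55.2 gf 50.0 F [0.8 1.5 2.6] q6 1.06
shift [-1.7 -0.5  1.9] roll -0.2 tilt -1.0
```

```bash
python3 -m creep '[{"translation":[0,0,-15],"roll":0,"gripper":45},{"translation":[0,0,-45],"roll":0,"gripper":45},{"translation":[0,0,-80],"roll":-7,"gripper":45},{"translation":[0,-30,-88],"roll":-14,"gripper":45},{"translation":[0,-60,-88],"roll":-21,"gripper":45}]' | head -2
python3 -m creep '[{"translation":[13,-27,0],"roll":-7,"gripper":45},{"translation":[26,-54,0],"roll":-14,"gripper":45},{"translation":[39,-81,0],"roll":-21,"gripper":45},{"translation":[52,-108,0],"roll":-28,"gripper":45},{"translation":[61,-126,0],"roll":-35,"gripper":45}]' | head -2
python3 -m creep '[{"translation":[0,0,0],"roll":-7,"gripper":45},{"translation":[0,0,0],"roll":-14,"gripper":45},{"translation":[0,0,0],"roll":-21,"gripper":45},{"translation":[0,0,0],"roll":-28,"gripper":45},{"translation":[0,0,0],"roll":-33,"gripper":45}]' | tail -2
python3 go.py .6034 .1275 .12 94.5
```

```text
time: 22.68
position: [0.6186, -0.0914, 0.1242]
time: 23.1
position: [0.6125, 0.0532, 0.1203]
grip_width: 0.0556
grip_force: 50.0
t=23.5 pos [0.6131 0.0506 0.1202] psi 95.1 w 55.6 gf 50.0 F [ 0.1 -0.2 -0.6] q6 -0.19
shift [77.4 -2.8  0.2] roll 0.6 tilt -1.0
```

```bash
python3 -m creep '[{"translation":[40,-2,0],"roll":0.6,"gripper":45},{"translation":[77.5,-3,0],"roll":0.6,"gripper":45},{"translation":[77.5,-3,20],"roll":0.6,"gripper":45},{"translation":[77.5,-3,40],"roll":0.6,"gripper":45},{"translation":[77.5,-3,40],"roll":0.6,"gripper":45}]' | head -2
python3 -m creep '[{"translation":[0,0,0],"roll":0,"gripper":45},{"translation":[0,0,0],"roll":0,"gripper":45}]' | tail -2
python3 go.py .6034 .1275 .057 94.5
```

```text
time: 23.93
position: [0.6009, 0.1282, 0.0771]
grip_width: 0.0552
grip_force: 50.0
t=24.1 pos [0.6045 0.1271 0.0809] psi 94.1 w 55.2 gf 50.0 F [ 0.1 -0.3  0.2] q6 -0.05
shift [ 0.5 -1.1 23.9] roll -0.4 tilt -1.0
```

```bash
python3 -m creep '[{"translation":[0.5,-1,10],"roll":-0.4,"gripper":45},{"translation":[0.5,-1,20],"roll":-0.4,"gripper":45},{"translation":[0.5,-1,25],"roll":-0.4,"gripper":45},{"translation":[0.5,-1,28],"roll":-0.4,"gripper":45},{"translation":[0.5,-1,30],"roll":-0.4,"gripper":45}]' | head -4
python3 -m creep '[{"translation":[0,0,1],"roll":0,"gripper":45},{"translation":[0,0,2],"roll":0,"gripper":45},{"translation":[0,0,2],"roll":0,"gripper":45}]' | tail -4
python3 go.py .6034 .1275 .045 94.5
```

```text
time: 24.52
position: [0.6023, 0.1281, 0.0505]
tool_rot: [0.679, 0.734, -0.0, -0.001]
ft_force: [-2.5, 2.3, 7.5]
tool_rot: [0.679, 0.735, -0.0, -0.001]
ft_force: [-2.9, 2.0, 7.1]
grip_width: 0.0554
grip_force: 50.0
t=24.8 pos [0.6024 0.1284 0.0494] psi 94.5 w 55.4 gf 50.0 F [-2.9  2.   7.1] q6 -0.05
shift [-0.9  0.9  4.4] roll 0.0 tilt -1.0
```

```bash
python3 -m creep '[{"translation":[0.5,-0.5,1],"roll":0,"gripper":45},{"translation":[1,-1,2],"roll":0,"gripper":45},{"translation":[1,-1,3],"roll":0,"gripper":45},{"translation":[1,-1,3],"roll":0,"gripper":45}]' | tail -5
python3 go.py .6034 .1275 .045 94.5
```

```text
position: [0.6024, 0.1288, 0.0482]
tool_rot: [0.678, 0.735, 0.0, 0.001]
ft_force: [-3.2, 0.4, 14.4]
grip_width: 0.0552
grip_force: 50.0
t=25.1 pos [0.6024 0.1288 0.0482] psi 94.6 w 55.2 gf 50.0 F [-3.2  0.4 14.4] q6 -0.05
shift [-1.4  0.9  3.2] roll 0.1 tilt -1.0
```

```bash
python3 - <<'E'
from h import *
im=viewer.camera("side"); cv2.imwrite("pics/seat3.png",cv2.resize(im[200:310,225:365],(760,597),interpolation=cv2.INTER_CUBIC))
m=woodmask(im); p=proj("side",(.6034,.1257,.03)); print(p)
b=blob(m,p); ys,xs=np.nonzero(b>.5); print("obs bbox",xs.min(),xs.max(),ys.min(),ys.max())
for dx,dy,z in((0,0,.012),(0,0,.016),(0,0,.02),(-.003,0,.016),(0,.003,.016)):
    H=hull("side",(.6034+dx,.1257+dy,.079),B(.056,.09),z,z+.022).reshape(-1,2); print(dx,dy,z,H.min(0),H.max(0))
E
```

```text
[263.1669 263.1955]
obs bbox 246 276 253 284
0 0 0.012 [243.6762 244.7598] [281.6515 286.8011]
0 0 0.016 [243.4781 243.6537] [281.5822 285.7552]
0 0 0.02 [243.2787 242.5409] [281.5125 284.7025]
-0.003 0 0.016 [244.7091 244.0018] [282.7516 286.1624]
0 0.003 0.016 [242.8363 244.5706] [281.0738 286.8365]
```

View pics/seat3.png

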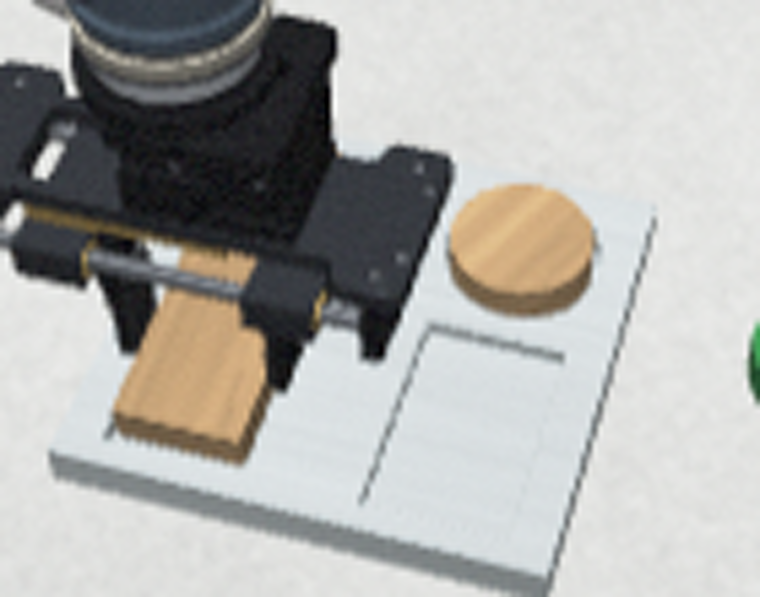

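The side crop shows the panel tilted onto the near-row/inner side. Its front edge is about 3–4 mm short in +y, and the recess shadow shows at its +x front corner (110,430). I'll lift slightly, shift +y 3.5 and +x 1.5, and retry.

```bash
python3 -m creep '[{"translation":[0,0,-5],"roll":0,"gripper":45},{"translation":[0,1,-8],"roll":0,"gripper":45},{"translation":[3,3,-8],"roll":0,"gripper":45},{"translation":[3,3,-8],"roll":0,"gripper":45}]' | tail -5
python3 -m creep '[{"translation":[0,0,2],"roll":0,"gripper":45},{"translation":[0,0,4],"roll":0,"gripper":45},{"translation":[0,0,6],"roll":0,"gripper":45},{"translation":[0,0,8],"roll":0,"gripper":45},{"translation":[0,0,8],"roll":0,"gripper":45}]' | tail -5
python3 go.py .6034 .1318 .045 94.5
```

```text
position: [0.6045, 0.1324, 0.0533]
tool_rot: [0.678, 0.735, -0.0, -0.0]
ft_force: [-0.3, 0.1, -1.2]
grip_width: 0.0554
grip_force: 50.0
position: [0.6046, 0.1317, 0.0457]
tool_rot: [0.678, 0.735, -0.0, -0.0]
ft_force: [-1.7, -0.8, 5.5]
grip_width: 0.0553
grip_force: 50.0
t=25.9 pos [0.6046 0.1317 0.0457] psi 94.5 w 55.3 gf 50.0 F [-1.7 -0.8  5.5] q6 -0.04
shift [ 0.1 -1.2  0.7] roll 0.0 tilt -1.0
```

```bash
python3 -m creep '[{"translation":[0,-0.5,1],"roll":0,"gripper":45},{"translation":[0,-1,2],"roll":0,"gripper":45},{"translation":[0,-1,2],"roll":0,"gripper":45}]' | tail -5
python3 - <<'E'
from h import *
im=viewer.camera("side"); m=woodmask(im); p=proj("side",(.6034,.1257,.03))
b=blob(m,p); ys,xs=np.nonzero(b>.5); print("obs bbox",xs.min(),xs.max(),ys.min(),ys.max()); print(m[1][250:292:1,262].round(1))
E
```

```text
position: [0.6046, 0.1314, 0.0449]
tool_rot: [0.679, 0.735, 0.0, 0.001]
ft_force: [-1.8, -3.2, 9.0]
grip_width: 0.0556
grip_force: 50.0
obs bbox 244 275 254 285
[1.  1.  0.7 0.2 0.2 0.2 0.8 1.  1.  1.  1.  1.  1.  1.  1.  1.  1.  1.
 1.  1.  1.  1.  1.  1.  1.  1.  1.  1.  1.  1.  1.  1.  1.  1.  0.8 0.
 0.  0.  0.  0.  0.1 0.1]
```

```bash
python3 -m creep '[{"translation":[0,0,0],"roll":0,"gripper":87},{"translation":[0,0,0],"roll":0,"gripper":87},{"translation":[0,0,0],"roll":0,"gripper":87},{"translation":[0,0,0],"roll":0,"gripper":87},{"translation":[0,0,0],"roll":0,"gripper":87}]' | head -2
python3 -m creep '[{"translation":[0,0,-20],"roll":0,"gripper":87},{"translation":[0,0,-50],"roll":0,"gripper":87},{"translation":[0,0,-80],"roll":0,"gripper":87},{"translation":[-40,0,-90],"roll":0,"gripper":87},{"translation":[-80,0,-90],"roll":7,"gripper":87}]' | head -2
python3 -m creep '[{"translation":[-40,0,0],"roll":7,"gripper":87},{"translation":[-80,0,0],"roll":14,"gripper":87},{"translation":[-120,0,0],"roll":21,"gripper":87},{"translation":[-160,0,0],"roll":28,"gripper":87},{"translation":[-190,0,0],"roll":35,"gripper":87}]' | head -2
cat > chk.py <<'E'
from h import *
T,S=viewer.camera("top"),viewer.camera("side"); cv2.imwrite("pics/t2.png",T); cv2.imwrite("pics/s2.png",S)
mt,ms=woodmask(T),woodmask(S)
hol={"h0":(.5012,.0233),"h1":(.6108,.032),"h2":(.4938,.1171),"h3":(.6034,.1257)}
for n,(x,y) in hol.items():
    o=C(.032) if n in("h0","h1") else B(.056,.09); a=0 if n in("h0","h1") else .079
    q=[proj(c,(x,y,.03)) for c in("top","side")]
    M={"top":blob(mt,q[0]),"side":blob(ms,q[1])}
    print(n,[M[k].sum().round() for k in M],[fit({k:M[k]},[x,y,a],o,.012,.022,n>"h1")[0].round(4).tolist() for k in M],fit(M,[x,y,a],o,.012,.022,n>"h1",True))
E
python3 chk.py; python3 loc.py o2; python3 go.py .658 -.312 .12 -19
```

```text
time: 26.62
position: [0.6035, 0.1321, 0.0431]
time: 27.03
position: [0.6122, 0.0535, 0.137]
time: 27.45
position: [0.6016, -0.1409, 0.1334]
h0 [np.float64(436.0), np.float64(527.0)] [[0.4892, 0.0313, 0.024], [0.5008, 0.0236, 0.0167]] (array([0.4985, 0.0266, 0.049 , 0.0005]), np.float64(492.0862187365772))
h1 [np.float64(436.0), np.float64(496.0)] [[0.6126, 0.0341, 0.0103], [0.6109, 0.0315, 0.0064]] (array([ 0.6114,  0.0335,  0.024 , -0.0014]), np.float64(107.00105459475017))
h2 [np.float64(735.0), np.float64(527.0)] [[0.4818, 0.1251, 0.103], [0.4298, 0.1611, 0.175]] (array([ 0.4855,  0.1626,  0.1143, -0.0431]), np.float64(1205.3262051039696))
h3 [np.float64(735.0), np.float64(956.0)] [[0.6071, 0.1268, 0.0892], [0.6045, 0.1244, 0.0926]] (array([ 0.6056,  0.1264,  0.0775, -0.0031]), np.float64(115.5450968999854))
o2 (array([ 0.6643, -0.3166, -0.3203, -0.0209]), np.float64(325.92354309342994)) top-only [ 0.6593 -0.3118 -0.3335] area 703.8152173913044 154.92391304347828
t=27.6 pos [ 0.6024 -0.1432  0.1335] psi 52.1 w 86.8 gf 0.0 F [ 0.3  0.4 -0.6] q6 0.25
shift [-99.1 147.6  14. ] roll 71.1 tilt -1.0
```

h3 and the rounds look seated. Next is o2 at about (0.658, −0.3123, −19°).

```bash
python3 -m creep '[{"translation":[-20,30,0],"roll":7,"gripper":87},{"translation":[-40,60,0],"roll":14,"gripper":87},{"translation":[-60,90,0],"roll":21,"gripper":87},{"translation":[-80,120,0],"roll":28,"gripper":87},{"translation":[-99,147,0],"roll":35,"gripper":87}]' | head -2
python3 -m creep '[{"translation":[0,0,0],"roll":7,"gripper":87},{"translation":[0,0,0],"roll":14,"gripper":87},{"translation":[0,0,0],"roll":21,"gripper":87},{"translation":[0,0,0],"roll":28,"gripper":87},{"translation":[0,0,0],"roll":35,"gripper":87}]' | head -2
python3 -m creep '[{"translation":[0,0,10],"roll":1,"gripper":87},{"translation":[0,0,20],"roll":1,"gripper":87},{"translation":[0,0,40],"roll":1,"gripper":87},{"translation":[0,0,40],"roll":1,"gripper":87},{"translation":[0,0,40],"roll":1,"gripper":87}]' | head -2
python3 go.py .658 -.3123 .032 -18.9
```

```text
time: 27.97
position: [0.6591, -0.3062, 0.1332]
time: 28.38
position: [0.6584, -0.3041, 0.1328]
time: 28.8
position: [0.6569, -0.3041, 0.0909]
t=28.8 pos [ 0.6569 -0.3041  0.0909] psi -18.3 w 86.9 gf 0.0 F [ 0.5  0.1 -0.4] q6 1.30
shift [ 3.9  7.5 58.8] roll 0.6 tilt -1.0
```

```bash
python3 -m creep '[{"translation":[2.5,7,0],"roll":0.6,"gripper":87},{"translation":[2.5,7,20],"roll":0.6,"gripper":87},{"translation":[2.5,7,45],"roll":0.6,"gripper":87},{"translation":[2.5,7,59],"roll":0.6,"gripper":87},{"translation":[2.5,7,59],"roll":0.6,"gripper":87}]' | tail -5
python3 -m creep '[{"translation":[0,0,0],"roll":0,"gripper":45},{"translation":[0,0,0],"roll":0,"gripper":45},{"translation":[0,0,0],"roll":0,"gripper":45},{"translation":[0,0,0],"roll":0,"gripper":45},{"translation":[0,0,0],"roll":0,"gripper":45}]' 50 | tail -2
python3 -m creep '[{"translation":[0,0,0],"roll":0,"gripper":45},{"translation":[0,0,0],"roll":0,"gripper":45}]' |tail -3
python3 go.py .6565 -.312 .033 -18.9
```

```text
position: [0.6564, -0.3122, 0.0312]
tool_rot: [0.986, -0.166, -0.003, -0.001]
ft_force: [-0.4, 0.1, -0.8]
grip_width: 0.087
grip_force: 0.0
grip_width: 0.0616
grip_force: 0.4
ft_force: [-0.2, 0.8, 3.5]
grip_width: 0.0551
grip_force: 50.0
t=29.8 pos [ 0.659  -0.3132  0.0355] psi -19.0 w 55.1 gf 50.0 F [-0.2  0.8  3.5] q6 1.31
shift [-2.7 -0.3  2.5] roll -0.1 tilt -1.0
```

```bash
python3 -m creep '[{"translation":[0,0,0],"roll":0,"gripper":75},{"translation":[0,0,0],"roll":0,"gripper":75},{"translation":[-3,0,0],"roll":0,"gripper":75},{"translation":[-3,0,4],"roll":0,"gripper":75},{"translation":[-3,0,4],"roll":0,"gripper":75}]' | tail -2
python3 -m creep '[{"translation":[0,0,0],"roll":0,"gripper":45},{"translation":[0,0,0],"roll":0,"gripper":45},{"translation":[0,0,0],"roll":0,"gripper":45},{"translation":[0,0,0],"roll":0,"gripper":45},{"translation":[0,0,0],"roll":0,"gripper":45}]' 50 | tail -2
python3 go.py .6565 -.312 .033 -18.9
```

```text
grip_width: 0.0734
grip_force: 0.0
grip_width: 0.0554
grip_force: 50.0
t=30.6 pos [ 0.6557 -0.3121  0.0305] psi -19.1 w 55.4 gf 50.0 F [ 0.5 -0.8 -0.6] q6 1.31
shift [ 0.7 -0.4 -2.5] roll -0.2 tilt -1.0
```

```bash
python3 -m creep '[{"translation":[0,0,-15],"roll":0,"gripper":45},{"translation":[0,0,-40],"roll":0,"gripper":45},{"translation":[0,0,-70],"roll":0,"gripper":45},{"translation":[0,0,-90],"roll":-7,"gripper":45},{"translation":[0,0,-90],"roll":-14,"gripper":45}]' | tail -2
python3 -m creep '[{"translation":[-17,-34,0],"roll":-7,"gripper":45},{"translation":[-34,-68,0],"roll":-14,"gripper":45},{"translation":[-51,-102,0],"roll":-21,"gripper":45},{"translation":[-68,-136,0],"roll":-28,"gripper":45},{"translation":[-85,-170,0],"roll":-35,"gripper":45}]' | tail -2
python3 -m creep '[{"translation":[6,-38,0],"roll":-7,"gripper":45},{"translation":[12,-76,0],"roll":-14,"gripper":45},{"translation":[18,-114,0],"roll":-21,"gripper":45},{"translation":[24,-152,0],"roll":-28,"gripper":45},{"translation":[29,-188,0],"roll":-35,"gripper":45}]' | head -2
python3 -m creep '[{"translation":[0,0,0],"roll":-7,"gripper":45},{"translation":[0,0,0],"roll":-14,"gripper":45},{"translation":[0,0,0],"roll":-21,"gripper":45},{"translation":[0,0,0],"roll":-28,"gripper":45},{"translation":[0,0,0],"roll":-29.5,"gripper":45}]' | tail -2
python3 go.py .4938 .116 .12 94.5
```

```text
grip_width: 0.0557
grip_force: 50.0
grip_width: 0.0554
grip_force: 50.0
time: 31.88
position: [0.5168, 0.0438, 0.1218]
grip_width: 0.0554
grip_force: 50.0
t=32.3 pos [0.5178 0.0424 0.1218] psi 94.7 w 55.4 gf 50.0 F [-0.1  0.4 -0.1] q6 -0.22
shift [ 75.4 -17.8   1.7] roll 0.2 tilt -1.0
```

```bash
python3 -m creep '[{"translation":[38,-9,0],"roll":0.2,"gripper":45},{"translation":[75.5,-17,0],"roll":0.2,"gripper":45},{"translation":[75.5,-17,30],"roll":0.2,"gripper":45},{"translation":[75.5,-17,60],"roll":0.2,"gripper":45},{"translation":[75.5,-17,60],"roll":0.2,"gripper":45}]' | head -2
python3 -m creep '[{"translation":[0,0,0],"roll":0,"gripper":45},{"translation":[0,0,0],"roll":0,"gripper":45}]' | tail -2
python3 go.py .4948 .116 .055 94.5
python3 - <<'E'
from h import *
im=viewer.camera("side"); m=woodmask(im); z=telemetry.get_obs()["position"][2]-.0305; p=proj("side",(.4938,.1171,z+.01))
b=blob(m,p); ys,xs=np.nonzero(b>.5); print("obs bbox",xs.min(),xs.max(),ys.min(),ys.max(),z)
for dx,dy in((0,0),(-.003,0),(0,.003),(0,-.003)):
    H=hull("side",(.4938+dx,.1171+dy,.079),B(.056,.09),z,z+.022).reshape(-1,2); print(dx,dy,H.min(0),H.max(0))
cv2.imwrite("pics/seat2.png",cv2.resize(im[200:310,225:365],(760,597),interpolation=cv2.INTER_CUBIC))
E
```

```text
time: 32.72
position: [0.4919, 0.1168, 0.0577]
grip_width: 0.0553
grip_force: 50.0
t=32.9 pos [0.4955 0.1159 0.0618] psi 94.2 w 55.3 gf 50.0 F [ 0.4  0.6 -0.1] q6 -0.06
shift [ 0.2 -0.7  6.8] roll -0.3 tilt -1.0
obs bbox 292 323 257 291 0.03170820821752363
0 0 [291.2157 249.5833] [327.3787 293.6959]
-0.003 0 [292.5354 249.9485] [328.6479 294.1254]
0 0.003 [290.6698 250.5465] [326.9516 294.838 ]
0 -0.003 [291.7589 248.6245] [327.8038 292.5594]
```

View pics/seat2.png

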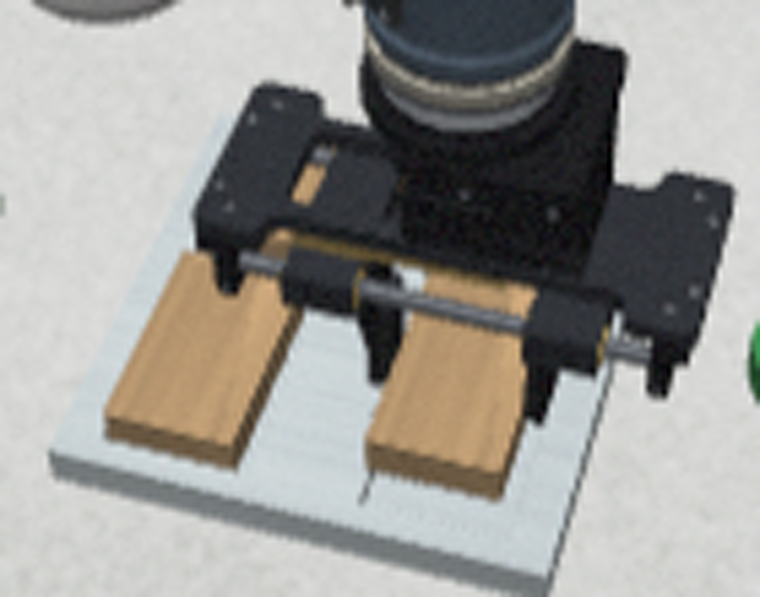

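The h3 panel lies flat in its recess in the crop. Against the view of the seated h3, the held panel (front edge at (435,480)) is about 2.5 mm short in +y, so I'll correct and lower it.

```bash
python3 -m creep '[{"translation":[2.5,-0.7,0],"roll":-0.3,"gripper":45},{"translation":[2.5,-0.7,5],"roll":-0.3,"gripper":45},{"translation":[2.5,-0.7,9],"roll":-0.3,"gripper":45},{"translation":[2.5,-0.7,12],"roll":-0.3,"gripper":45},{"translation":[2.5,-0.7,14],"roll":-0.3,"gripper":45}]' | tail -5
python3 -m creep '[{"translation":[0,0,1],"roll":0,"gripper":45},{"translation":[0,0,2],"roll":0,"gripper":45},{"translation":[0,0,3],"roll":0,"gripper":45},{"translation":[0,0,3],"roll":0,"gripper":45}]' | tail -5
python3 go.py .495 .1185 .0425 94.5
```

```text
position: [0.4935, 0.1184, 0.0462]
tool_rot: [0.679, 0.735, -0.0, -0.0]
ft_force: [-0.7, -0.4, -0.1]
grip_width: 0.0553
grip_force: 50.0
position: [0.4935, 0.1185, 0.0433]
tool_rot: [0.679, 0.735, -0.0, -0.0]
ft_force: [0.2, -0.1, -0.3]
grip_width: 0.0555
grip_force: 50.0
t=33.7 pos [0.4935 0.1185 0.0433] psi 94.5 w 55.5 gf 50.0 F [ 0.2 -0.1 -0.3] q6 -0.06
shift [-0.2  1.5  0.8] roll 0.0 tilt -1.0
```

Dropped in with no resistance. One more millimetre, then release, rise and check.

```bash
python3 -m creep '[{"translation":[0,0,1],"roll":0,"gripper":45},{"translation":[0,0,1],"roll":0,"gripper":45}]' | tail -3
python3 -m creep '[{"translation":[0,0,0],"roll":0,"gripper":87},{"translation":[0,0,0],"roll":0,"gripper":87},{"translation":[0,0,0],"roll":0,"gripper":87},{"translation":[0,0,0],"roll":0,"gripper":87},{"translation":[0,0,0],"roll":0,"gripper":87}]' | head -2
python3 -m creep '[{"translation":[0,0,-20],"roll":0,"gripper":87},{"translation":[0,0,-50],"roll":0,"gripper":87},{"translation":[0,0,-80],"roll":0,"gripper":50},{"translation":[-40,0,-120],"roll":0,"gripper":0},{"translation":[-80,0,-120],"roll":0,"gripper":0}]' | head -2
python3 -m creep '[{"translation":[-40,0,0],"roll":0,"gripper":0},{"translation":[-80,0,0],"roll":0,"gripper":0},{"translation":[-120,0,0],"roll":1,"gripper":0},{"translation":[-160,0,0],"roll":2,"gripper":0},{"translation":[-195,0,0],"roll":4,"gripper":0}]' | head -2
python3 -m creep '[{"translation":[-40,0,0],"roll":0,"gripper":0},{"translation":[-80,0,0],"roll":0,"gripper":0},{"translation":[-120,0,0],"roll":0,"gripper":0},{"translation":[-120,0,0],"roll":0,"gripper":0},{"translation":[-120,0,0],"roll":0,"gripper":0}]' | head -2
python3 chk.py; python3 go.py .445 -.415 .15 90
```

```text
ft_force: [-0.6, -0.4, -0.2]
grip_width: 0.0555
grip_force: 50.0
time: 34.27
position: [0.4936, 0.1185, 0.0426]
time: 34.68
position: [0.5009, 0.05, 0.1643]
time: 35.1
position: [0.5145, -0.1484, 0.1607]
time: 35.52
position: [0.5155, -0.2684, 0.1603]
h0 [np.float64(426.0), np.float64(1518.0)] [[0.4892, 0.0313, 0.024], [0.4999, 0.0277, 0.0144]] (array([0.499 , 0.0282, 0.0232, 0.0002]), np.float64(1404.424182128947))
h1 [np.float64(426.0), np.float64(498.0)] [[0.6126, 0.0341, -0.0048], [0.6111, 0.0308, -0.0115]] (array([ 0.6116,  0.0335,  0.0259, -0.0005]), np.float64(117.81344201081598))
h2 [np.float64(527.0), np.float64(1518.0)] [[0.4818, 0.1251, 0.103], [0.4933, 0.1149, 0.0969]] (array([0.4919, 0.1154, 0.0784, 0.0003]), np.float64(1070.1001430051988))
h3 [np.float64(527.0), np.float64(958.0)] [[0.6071, 0.1265, 0.1007], [0.6045, 0.1244, 0.0926]] (array([ 0.6059,  0.1255,  0.0868, -0.003 ]), np.float64(302.1490174002438))
t=35.6 pos [ 0.515  -0.265   0.1601] psi 90.5 w 3.3 gf 0.0 F [ 0.4 -0.6 -0.1] q6 -0.68
shift [-149.4  -71.3    9.9] roll 0.5 tilt -1.0
```

View pics/t2.png

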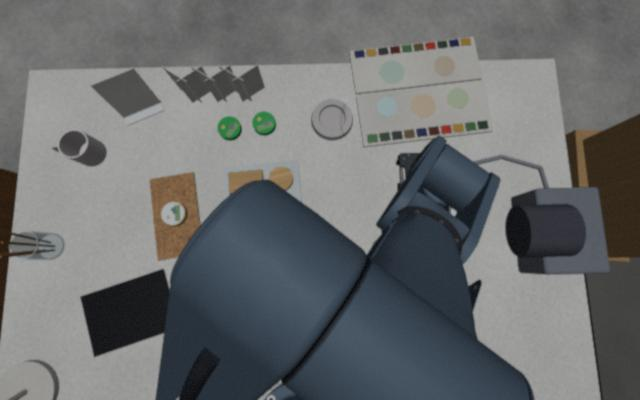

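The finished panel lies on the cork at (173,213), and the far row is filled at (246,181) and (281,178). The arm hides the near row, so I'll check it numerically in the side view.

```bash
cat > near.py <<'E'
from h import *
S=cv2.imread("pics/s2.png"); m=woodmask(S); b=m[1]*cv2.dilate(m[0],np.ones((5,5)))
def keep(other,own):
    r=np.zeros(b.shape,np.uint8); cv2.fillConvexPoly(r,own.astype(np.int32),1); r=cv2.dilate(r,np.ones((9,9)))
    o=np.zeros(b.shape,np.uint8); cv2.fillConvexPoly(o,other.astype(np.int32),1); o=cv2.dilate(o,np.ones((3,3)))
    return b*r*(1-o)
G={"h0":((.5012,.0236,0),C(.032)),"h1":((.6110,.0315,0),C(.032)),"h2":((.4938,.1155,.079),B(.056,.09)),"h3":((.6045,.1244,.085),B(.056,.09))}
H={n:hull("side",p,o,.012,.034) for n,(p,o) in G.items()}
for n,ot in(("h0","h2"),("h2","h0"),("h1","h0"),("h3","h0")):
    p,o=G[n]; M={"side":keep(H[ot],H[n])}; out=[]
    for z in(.008,.012,.016,.020): r=fit(M,p,o,z,.022,n>"h1"); out.append((z,r[0].round(4).tolist(),round(r[1],1)))
    print(n,M["side"].sum().round(),*out,sep="\n  ")
E
python3 near.py
```

```text
h0
  508.0
  (0.008, [0.5022, 0.0195, 0.012], np.float64(65.8))
  (0.012, [0.5013, 0.0224, 0.0346], np.float64(70.8))
  (0.016, [0.5004, 0.0255, 0.0084], np.float64(77.2))
  (0.02, [0.4993, 0.0278, 0.0032], np.float64(82.8))
h2
  985.0
  (0.008, [0.4939, 0.1134, 0.0945], np.float64(40.6))
  (0.012, [0.4932, 0.1156, 0.0988], np.float64(49.1))
  (0.016, [0.4922, 0.1186, 0.1006], np.float64(59.0))
  (0.02, [0.4911, 0.1208, 0.1057], np.float64(68.5))
h1
  554.0
  (0.008, [0.6104, 0.0333, 0.0001], np.float64(103.4))
  (0.012, [0.6109, 0.0313, 0.0058], np.float64(108.5))
  (0.016, [0.6071, 0.0402, -0.0036], np.float64(110.1))
  (0.02, [0.6054, 0.0452, -0.0163], np.float64(112.4))
h3
  1030.0
  (0.008, [0.606, 0.1224, 0.0904], np.float64(108.8))
  (0.012, [0.6045, 0.1245, 0.0935], np.float64(118.1))
  (0.016, [0.6026, 0.1272, 0.095], np.float64(127.0))
  (0.02, [0.6016, 0.1293, 0.1091], np.float64(135.5))
```

All four fits agree with seated poses within 2 mm. To turn it on, I'll push the handle's plain +x end towards −y with closed fingers.

```bash
python3 -m creep '[{"translation":[-40,8,0],"roll":0.5,"gripper":0},{"translation":[-80,16,0],"roll":0.5,"gripper":0},{"translation":[-120,23,0],"roll":0.5,"gripper":0},{"translation":[-140,23,0],"roll":0.5,"gripper":0},{"translation":[-140,23,0],"roll":0.5,"gripper":0}]' | head -2
python3 -m creep '[{"translation":[0,0,25],"roll":0,"gripper":0},{"translation":[0,0,40],"roll":0,"gripper":0},{"translation":[0,0,40],"roll":0,"gripper":0}]' | tail -5
python3 go.py .538 -.405 .068 90
```

```text
time: 36.03
position: [0.5409, -0.409, 0.1605]
position: [0.5382, -0.4007, 0.1167]
tool_rot: [0.706, 0.708, 0.0, -0.005]
ft_force: [-1.0, 0.5, -0.5]
grip_width: 0.0004
grip_force: 0.0
t=36.3 pos [ 0.5382 -0.4007  0.1167] psi 90.2 w 0.4 gf 0.0 F [-1.   0.5 -0.5] q6 -0.81
shift [-4.7  0.1 48.7] roll 0.2 tilt -0.9999
```

```bash
python3 -m creep '[{"translation":[0,0,15],"roll":0,"gripper":0},{"translation":[0,0,30],"roll":0,"gripper":0},{"translation":[0,0,42],"roll":0,"gripper":0},{"translation":[0,0,48],"roll":0,"gripper":0},{"translation":[0,0,48],"roll":0,"gripper":0}]' | tail -5
python3 -m creep '[{"translation":[-5,0,0],"roll":0,"gripper":0},{"translation":[-10,0,0],"roll":0,"gripper":0},{"translation":[-15,0,0],"roll":0,"gripper":0},{"translation":[-20,0,0],"roll":0,"gripper":0},{"translation":[-25,0,0],"roll":0,"gripper":0}]' | tail -5
python3 -m creep '[{"translation":[-5,0,0],"roll":0,"gripper":0},{"translation":[-10,0,0],"roll":0,"gripper":0},{"translation":[-15,0,0],"roll":0,"gripper":0},{"translation":[-20,0,0],"roll":0,"gripper":0}]' | tail -5
python3 go.py .538 -.45 .068 90
```

```text
position: [0.5396, -0.4037, 0.0712]
tool_rot: [0.706, 0.708, 0.0, -0.002]
ft_force: [-0.6, -0.2, -0.7]
grip_width: 0.0009
grip_force: 0.0
position: [0.5408, -0.4289, 0.0734]
tool_rot: [0.708, 0.707, 0.002, -0.001]
ft_force: [1.8, 9.9, 5.9]
grip_width: 0.0003
grip_force: 4.9
position: [0.5402, -0.4521, 0.073]
tool_rot: [0.707, 0.707, -0.0, 0.001]
ft_force: [0.6, -0.6, 0.4]
grip_width: 0.0002
grip_force: 0.0
t=37.5 pos [ 0.5402 -0.4521  0.073 ] psi 90.0 w 0.2 gf 0.0 F [ 0.6 -0.6  0.4] q6 -0.86
shift [ 2.1 -2.3  5. ] roll 0.0 tilt -1.0
```

Snapped over. I'll rise and retreat clear of the view, then take a last look.

```bash
python3 -m creep '[{"translation":[0,0,-40],"roll":0,"gripper":0},{"translation":[0,0,-80],"roll":0,"gripper":0},{"translation":[0,0,-120],"roll":0,"gripper":0},{"translation":[0,0,-160],"roll":0,"gripper":0},{"translation":[40,-20,-170],"roll":0,"gripper":0}]' | head -2
python3 -m creep '[{"translation":[0,-40,0],"roll":0,"gripper":0},{"translation":[0,-80,0],"roll":0,"gripper":0},{"translation":[0,-120,0],"roll":0,"gripper":0},{"translation":[0,-160,0],"roll":0,"gripper":0},{"translation":[0,-200,0],"roll":0,"gripper":0}]' | head -2
python3 -m creep '[{"translation":[-20,-40,0],"roll":0,"gripper":0},{"translation":[-60,-75,0],"roll":0,"gripper":0},{"translation":[-100,-85,0],"roll":0,"gripper":0},{"translation":[-100,-85,0],"roll":0,"gripper":0},{"translation":[-100,-85,0],"roll":0,"gripper":0}]' | head -2
python3 chk.py; python3 - <<'E'
from h import *
T,S=cv2.imread("pics/t2.png"),cv2.imread("pics/s2.png")
r=lambda im,w,h:cv2.resize(im,(w,h),interpolation=cv2.INTER_CUBIC)
o=np.zeros((600,800,3),np.uint8); o[:300,:400]=r(T[150:255,150:310-20],400,300); o[:300,400:]=r(T[180:240,430:510],400,300); o[300:,:400]=r(S[210:330,220:380],400,300); o[300:,400:]=r(S[110:170,330:410],400,300)
cv2.imwrite("pics/final.png",o); print(telemetry.get_obs()["ft_force"])
E
```

```text
time: 37.87
position: [0.5277, -0.4259, 0.2512]
time: 38.28
position: [0.32, -0.4152, 0.2422]
time: 38.7
position: [0.2346, -0.5198, 0.2423]
h0 [np.float64(474.0), np.float64(1521.0)] [[0.5038, 0.0245, 0.0025], [0.4997, 0.0284, -0.0011]] (array([ 0.5019,  0.0243,  0.0293, -0.0042]), np.float64(1021.6046342307634))
h1 [np.float64(458.0), np.float64(498.0)] [[0.6133, 0.0341, -0.0014], [0.6109, 0.0315, 0.0184]] (array([ 0.6114,  0.0336,  0.0175, -0.0008]), np.float64(91.57580600815885))
h2 [np.float64(767.0), np.float64(1521.0)] [[0.496, 0.1159, 0.0817], [0.4933, 0.115, 0.1017]] (array([ 0.4942,  0.1153,  0.0864, -0.002 ]), np.float64(595.6988434922878))
h3 [np.float64(736.0), np.float64(959.0)] [[0.6075, 0.1264, 0.089], [0.6045, 0.1244, 0.0926]] (array([ 0.6061,  0.1258,  0.0794, -0.0029]), np.float64(109.36038300849826))
[-0.0189 -0.0101  0.3333]
```

View pics/final.png

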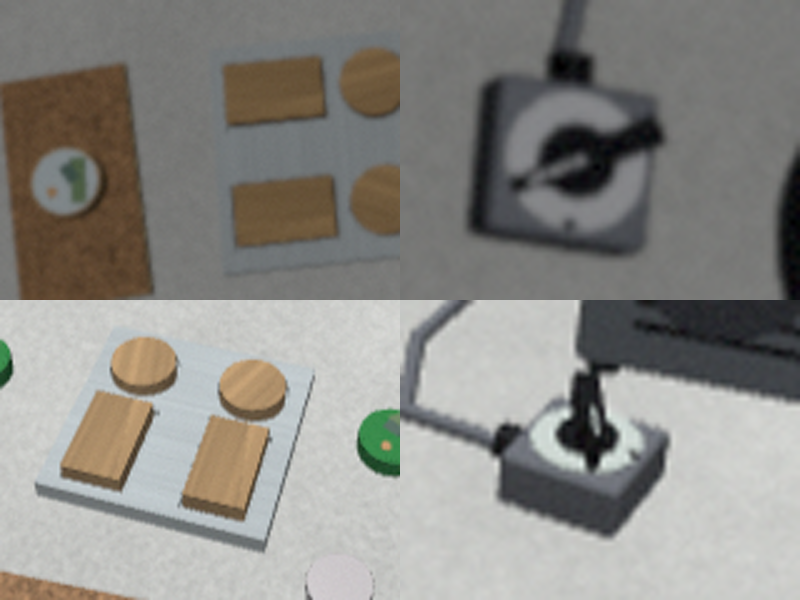

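The final look shows all four fresh panels flat in the block (lower-left tile) and the finished panel on the cork at (66,182). The handle is back at its starting "on" angle, with the pointer at (512,185) and the other end at (660,130). Handing in.

```bash
python3 -c "from rig import hand_in; print(hand_in())"
```

```text
the job is handed in; nothing more can be done
None
```

I've handed the job in, but it returned no verdict; the last pictures show the isolator back on, the one finished panel flat on the cork board, and all four fresh panels seated in the block.

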